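Clamp an armrest core in the cam jig and hold the lever

TASK

Lay the loose wooden armrest core flat on the two rails of the jig, between the four guide pins, without dropping it, and let go of it. Then swing the cam lever by its handle to its highest lift, where it points straight away from the core in line with the jig, so that the core is clamped against the fence, and finish while still holding the lever there, as its spring opens the clamp when it is let go. Leave the screwdriver, castor and jar where they are.

Things in the scene. Friction and masses are not known exactly. Their poses are not given: they have to be found in the camera images.
- core_mid (a point): The armrest core: a loose plain beech block 58 x 190 x 22 mm (x, y, z), about 0.16 kg, lying flat on the bench apart from the jig, small pilot holes on top. This point is its centre, 11 mm above its underside; y runs along its length, z up. Both ends are alike. Grasp it across its 58 mm width near the middle.
- nest (a point): Centre of the jig's nest, 30 mm above the bench, level with the tops of the two rails on which the core must lie. y runs along the jig from cam to fence, x across it, z up. With the lever at rest the nest is open over 199 mm: rubber face of the fence at y = +99.5 mm, cam ring at -99.5 mm. In x the four guide pins leave 66 mm free.
- jig: Plywood board 120 x 395 x 18 mm fixed to the bench; origin at bench height under the nest centre, same axes; board from y = -250 to +145 mm. Four upright steel pins, 10 mm across, tops 54 mm above the bench, at x = +-38, y = +-70 mm. Aluminium fence at the +y end, top at 56 mm. Two rails 18 mm wide at y = +-55 mm, 12 mm higher than the board, so fingers have room beside the core.
- cam (a joint): Cam lever angle, rad: 0 at rest (sticking out sideways, 10 degrees from the jig's +x towards +y), growing clockwise from above, stop at 2.195. Highest lift at 1.745 (100 degrees): lever along the jig's -y, in line with the scribed line on the board; beyond it the lift falls. A spring drives it back to 0 (2 N at the handle at rest, 5 N at the highest lift, plus slight friction).
- ring: Steel ring, 52 mm across and 20 mm high, running freely on the eccentric at the -y end of the nest; origin at the centre of its underside, 28 mm above the bench, 10 mm from the pivot. The lever swings it up to 11.7 mm towards the fence: it takes up the 9 mm of play, pushes the core against the fence and squeezes it into the rubber there.
- pivot (a point): The lever's upright pivot axis, on the jig's centre line 123.8 mm from the nest centre along -y; the point is 61 mm above the bench, level with the top of the bar. Axes are the jig's. Bolt head and spring here reach 81 mm above the bench.
- handle: Upright round black handle, 24 mm diameter, turning freely on its stud near the end of the lever (a flat steel bar 22 x 7 mm, top 61 mm above the bench). Its origin is its centre, 92 mm above the bench; it stands from 61 to 114 mm, 120 mm from the pivot axis. Pinch it from above with any yaw and lead it round the pivot.
- screwdriver: Loose screwdriver lying on the bench, a bystander.
- castor: Loose twin-wheel chair castor, 50 mm wheels, lying on its side, a bystander.
- nut_jar: White jar of T-nuts, 68 mm across and 70 mm high, a bystander.
There are look-alikes about, which are no part of the job. Of the things like the part that bears core_mid, leave any that is black; of the rest the smaller one is meant.

How it is judged:
By the outcome, as a careful person would: the job done as asked, in the order asked, and still so for the second after the job is handed in, while the arm keeps its last pose, push and grip.
It also fails if it takes over 53 s, if anything falls off the work surface, if the arm or the gripper's body presses on something with over 40 N, if the wrist force passes 120 N, or if a joint passes its speed limit or range.

ROBOT

A 7-joint arm with a two-finger parallel gripper is mounted at the origin on the work surface. World frame = base frame: x ahead of the robot, y to its left, z up, the work surface at z = 0. Lengths are in m, angles in rad, forces in N, time in s.
With the tool pointing down it reaches from about 0.4 to 0.75 m from the base axis. Payload 19.5 kg.
Tool frame: the origin (TCP) lies on the centre line of the jaws, within the pads' length; the fingertips stand 17 mm ahead of it and the grasp point (between the pads) lies 2 mm behind it; z points along the fingers, y is the direction in which the jaws open and shut (so a half turn about z gives the same grasp; the last joint's range is limited). The gripper opens to 85 mm and grips with 20 to 120 N. Pads are 22 mm wide; open, the fingers measure 114 mm over their backs; the gripper's body (76 mm by 85 mm) begins 54 mm behind the grasp point. The pads swing forward as they close: fully open they stand 13 mm farther back than shut.
Start: joints at [-1.212, 0.707, -0.028, 1.485, 0.022, 0.951, -0.075], TCP at [0.224, 0.529, 0.248] pointing down, gripper open.
Joint ranges: [-2.71, 2.71], [-0.32, 2.16], [-1.57, 1.52], [0, 2.45], [-1.46, 4.6], [0, 2.02], [-2.83, 2.83]. Speed limits (rad/s): [1.89, 1.89, 2.57, 2.57, 3.01, 3.01, 3.01].

INTERFACE

Orientations are given as a unit quaternion [w, x, y, z].
In Python, from station import * gives the robot as it stands. The module is installed in compiled form; this text tells all that it offers.
- The arm moves only by the tool step_arm, never from a script. Its argument "steps" is one flat list of numbers, 5 for each row, row after row: the finger opening in m, from 0 to 0.0854, then the shift along the tool's x, y, z in m, then the turn about the tool's z in rad. A call has 1 to 12 rows; each row shifts and turns the pose as measured when the row begins, along the tool's axes as they then stand; what a row does not reach is not made up. A row lasts 1/12 s, in which the tool goes at most 41.7 mm and 7.16 degrees, less where a joint would pass 70% of its speed; a pose out of reach is approached as far as the arm can. A call with a gripper value outside its range is refused whole. The fingers move at their own pace and stop on an object; "newtons" is the grip in N (left out, the last holds). Time passes only in rows, so rows that do not move let the fingers close. It gives the time, the measured TCP pose, the force and the opening at its end, in the units of the state.
- sense(): the state, without advancing time (a new reading comes with each control period).
- read_camera(name): name is "scene" or "side" or "wrist"; returns a dict with "img" (480x640x3 uint8, red, green, blue), "K" (3x3 intrinsics, pixels), "extrinsics" (4x4, takes a point from world to camera coordinates); the wrist camera has in their place "T_tool_cam" (4x4, takes a point from camera to tool coordinates, whose origin is the TCP and whose axes are the flange's). Camera axes: x right, y down, z forward; pixel columns grow to the right and rows downward; lengths in m; the calibration is good to about 2 mm. A picture is of the moment at which its call begins: read the wrist's pose just before it. There is no depth.
- job_done(): hands the job in, once; it reports no verdict.
The state is a dict: "clock": time; "qpos": joint angles; "dq": joint speeds; "joint_torque": joint torques, N m; "eef_pos": TCP position; "orientation": TCP orientation; "ft_force": force on the tool from outside, world axes, zero at the start; "ft_torque": the same for the moment, N m; "width": finger opening in m.
Only numpy, scipy, OpenCV 4.12 (cv2) and the standard library are available. Lean on these libraries where they do the work, as an engineer would, in place of code of your own. Each camera call takes 0.05 s, during which the arm holds its last target.

## Working session

There is one attempt and no reset: what is moved stays moved. The work goes in short steps, Python scripts to look and compute and a tool call to move; the robot and the scene stay as the last step left them, time stands still between calls to the robot, and variables do not carry over. Pictures are saved under pics/ and viewed, and the job is handed in when it is done.

Besides the shell and the picture viewer there is one more tool, called after "Call:" in YAML: its name, and indented under it one key for each argument. step_arm: Moves the arm, as the interface text tells. Its arguments: {"type":"object","properties":{"steps":{"type":"array"},"newtons":{"type":"number"}},"required":["steps"]}

```bash
mkdir -p pics; python3 - <<'E'
from station import *
import cv2
s=sense();print({k:(np.round(v,4).tolist() if hasattr(v,'__len__') else v) for k,v in s.items()} if 'np' in globals() else s)
for n in ['scene','side']:
    c=read_camera(n);cv2.imwrite(f'pics/{n}0.png',c['img'][:,:,::-1]);print(n,c['K'],c['extrinsics'])
c=read_camera('wrist');cv2.imwrite('pics/wrist0.png',c['img'][:,:,::-1]);print(c['K'],c['T_tool_cam'])
E
```

```text
{'clock': 0.0, 'qpos': array([-1.21172918,  0.70708578, -0.02756982,  1.48501832,  0.02203894,
        0.95087356, -0.07551846]), 'dq': array([ 0.00042474, -0.00097502,  0.00095226,  0.00094581,  0.00203349,
        0.00025933,  0.00121739]), 'joint_torque': array([-4.74994376e-04, -8.83209229e+01,  1.23457007e+00, -2.36174923e+01,
        1.68962020e-02,  6.35336386e-03, -6.93146421e-05]), 'eef_pos': array([0.22425545, 0.52919893, 0.24783323]), 'orientation': array([-5.99632995e-05,  1.99060526e-01,  9.79987048e-01, -5.37992109e-04]), 'ft_force': array([-0.61847437,  0.03099047, -0.40361985]), 'ft_torque': array([ 0.03471098,  0.02014795, -0.04187558]), 'width': 0.08567845520628421}
scene [[520.34061347   0.         314.03217539]
 [  0.         520.34061347 247.01046947]
 [  0.           0.           1.        ]] [[ 0.49297215  0.86971802  0.023854   -0.35239739]
 [ 0.47697217 -0.24722354 -0.84343231 -0.12657745]
 [-0.72765101  0.42716634 -0.53670562  1.94528913]
 [ 0.          0.          0.          1.        ]]
side [[546.45358581   0.         320.38349969]
 [  0.         546.45358581 233.4181568 ]
 [  0.           0.           1.        ]] [[ 0.97831948 -0.20653634  0.0152884  -0.46848743]
 [-0.14407005 -0.73174231 -0.66618092  0.21053047]
 [ 0.14877773  0.64953517 -0.74563345  1.18019194]
 [ 0.          0.          0.          1.        ]]
[[344.76524686   0.         317.78323614]
 [  0.         344.76524686 239.95274035]
 [  0.           0.           1.        ]] [[-3.96435517e-04 -9.61536265e-01 -2.74677727e-01  6.95695842e-02]
 [ 9.99999872e-01 -2.94998241e-04 -4.10604675e-04 -4.90185544e-04]
 [ 3.13781839e-04 -2.74677854e-01  9.61536259e-01 -1.26165499e-01]
 [ 0.00000000e+00  0.00000000e+00  0.00000000e+00  1.00000000e+00]]
```

View pics/scene0.png

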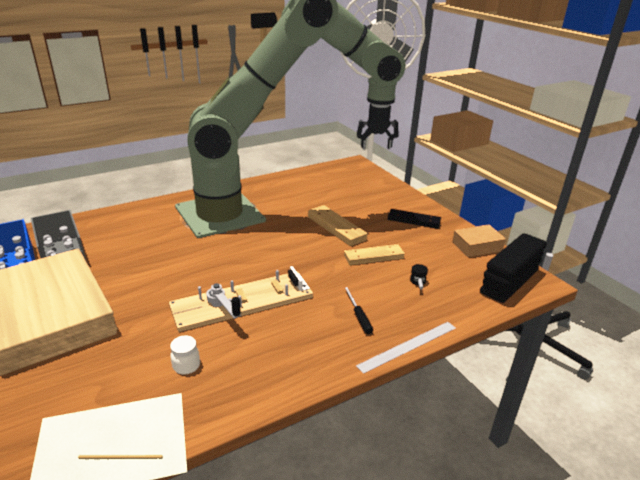

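View pics/side0.png

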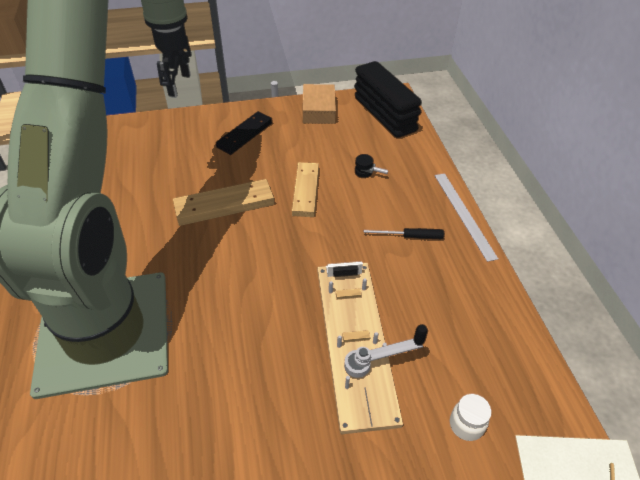

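View pics/wrist0.png

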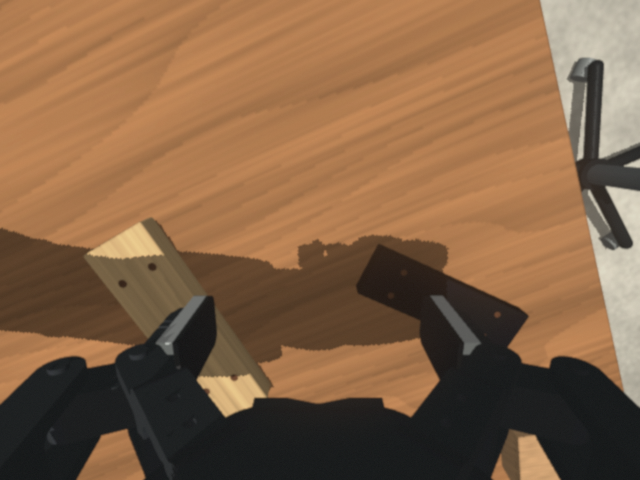

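In the side view, the things that could be taken for the core are: the smaller beech block (306,189), the longer beech block (224,201), the black block (244,133) and a brown block (319,104) that has no holes and different proportions. My choice is (306,189). Next I'll check it in a close crop and measure it.

```bash
cat > h.py <<'E'
from station import *
import cv2, numpy as np
def cast(c,uv,z):
    K=c['K'];E=c['extrinsics'];R=E[:3,:3];t=E[:3,3]
    o=-R.T@t; out=[]
    for p in np.atleast_2d(uv):
        d=R.T@np.linalg.solve(K,[p[0],p[1],1.]); out.append(o+d*(z-o[2])/d[2])
    return np.array(out)
def wristE(c,s):
    q=s['orientation'];from scipy.spatial.transform import Rotation as Ro
    T=np.eye(4);T[:3,:3]=Ro.from_quat([q[1],q[2],q[3],q[0]]).as_matrix();T[:3,3]=s['eef_pos']
    c['extrinsics']=np.linalg.inv(T@c['T_tool_cam']);return c
def proj(c,P):
    P=np.atleast_2d(P);X=(c['extrinsics'][:3,:3]@P.T).T+c['extrinsics'][:3,3];u=(c['K']@X.T).T;return u[:,:2]/u[:,2:]
def st():
    s=sense();from scipy.spatial.transform import Rotation as Ro
    q=s['orientation'];R=Ro.from_quat([q[1],q[2],q[3],q[0]]).as_matrix()
    print('t',s['clock'],'pos',s['eef_pos'].round(4),'tx',R[:,0].round(3),'ty',R[:,1].round(3),'tz',R[:,2].round(3),'F',s['ft_force'].round(1),'w',round(s['width'],4),'q',s['qpos'].round(2));return s,R
E
python3 - <<'E'
import cv2
a=cv2.imread('pics/side0.png')
cv2.imwrite('pics/c1.png',cv2.resize(a[145:235,160:340],None,fx=4.4,fy=4.4,interpolation=2))
cv2.imwrite('pics/c2.png',cv2.resize(a[250:440,305:440],None,fx=3.1,fy=3.1,interpolation=2))
b=cv2.imread('pics/scene0.png')
cv2.imwrite('pics/c3.png',cv2.resize(b[235:335,160:420],None,fx=3,fy=3,interpolation=2))
E
```

```text
(no output)
```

View pics/c1.png

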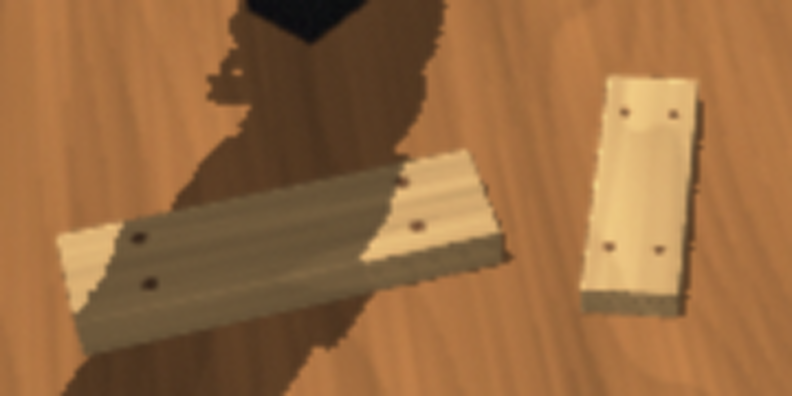

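View pics/c2.png

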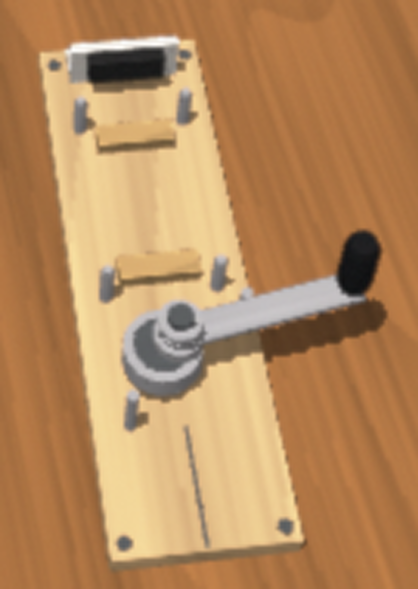

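View pics/c3.png

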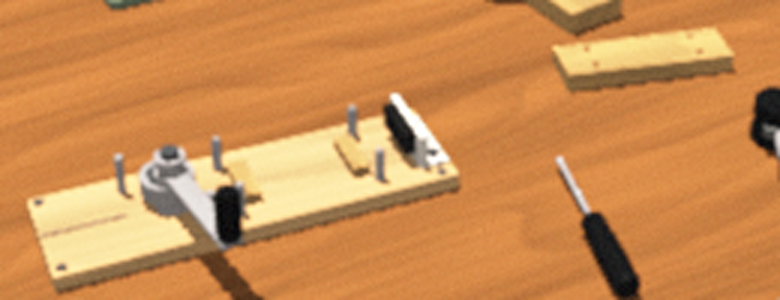

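```bash
python3 - <<'E'
from h import *
c=read_camera('side')
core=np.array([(608,76),(697,80),(685,293),(582,291)])/4.4+[160,145]
# refine with mask
img=c['img'];hsv=cv2.cvtColor(img,cv2.COLOR_RGB2HSV)
P=cast(c,core,.022);print(P.round(4),P.mean(0).round(4),np.linalg.norm(P-np.roll(P,-1,0),axis=1))
big=np.array([(57,235),(466,151),(503,234),(78,313)])/4.4+[160,145];Q=cast(c,big,.03);print('big',np.linalg.norm(Q-np.roll(Q,-1,0),axis=1))
board=np.array([(41,54),(197,40),(302,542),(111,555)])/3.1+[305,250]
B=cast(c,board,.018);print(B.round(4),np.linalg.norm(B-np.roll(B,-1,0),axis=1))
pins=np.array([(81,100),(184,91),(108,268),(220,259)])/3.1+[305,250]
N=cast(c,pins,.054);print(N.round(4),N.mean(0).round(4)); print(np.linalg.norm(N[0]-N[1]),np.linalg.norm(N[0]-N[2]),np.linalg.norm(N[1]-N[3]))
ya=(N[0]+N[1]-N[2]-N[3]);print('jig y yaw deg',np.degrees(np.arctan2(ya[1],ya[0])))
yb=(B[0]+B[1]-B[2]-B[3]);print('board y',np.degrees(np.arctan2(yb[1],yb[0])), (B.mean(0)+yb/np.linalg.norm(yb)*.0525).round(4))
yc=P[0]+P[1]-P[2]-P[3];print('core y',np.degrees(np.arctan2(yc[1],yc[0])))
d=read_camera('scene')
pt=np.array([(352,106),(380,151),(216,139),(238,184)])/3+[160,235]
S=cast(d,pt,.054);print('scene pins',S.round(4),S.mean(0))
cc=np.array([(554,47),(717,29),(733,60),(572,78)])/3+[160,235]
S=cast(d,cc,.022);print('scene core',S.round(4),S.mean(0))
st()
E
```

```text
[[0.5079 0.4389 0.022 ]
 [0.5625 0.4245 0.022 ]
 [0.5173 0.2421 0.022 ]
 [0.4589 0.2552 0.022 ]] [0.5117 0.3402 0.022 ] [0.056511   0.18785389 0.05989069 0.19011739]
big [0.24676226 0.07627054 0.24742636 0.06695159]
[[ 0.4874  0.0663  0.018 ]
 [ 0.6071  0.0564  0.018 ]
 [ 0.5665 -0.335   0.018 ]
 [ 0.4504 -0.3194  0.018 ]] [0.12005027 0.39345652 0.11713786 0.3875084 ]
[[ 0.5007 -0.0077  0.054 ]
 [ 0.575  -0.0144  0.054 ]
 [ 0.488  -0.1456  0.054 ]
 [ 0.5624 -0.1536  0.054 ]] [ 0.5315 -0.0803  0.054 ]
0.07461469438905553 0.13843087602704846 0.13979988179475875
jig y yaw deg 84.78298319447424
board y 84.29448634000632 [ 0.533  -0.0807  0.018 ]
core y 75.57722602662018
scene pins [[ 0.5028 -0.0068  0.054 ]
 [ 0.582  -0.016   0.054 ]
 [ 0.4919 -0.1463  0.054 ]
 [ 0.5664 -0.1547  0.054 ]] [ 0.53578676 -0.08095677  0.054     ]
scene core [[0.463  0.2577 0.022 ]
 [0.5159 0.44   0.022 ]
 [0.5748 0.4167 0.022 ]
 [0.5231 0.2421 0.022 ]] [0.51918429 0.3391256  0.022     ]
t 0.25 pos [0.2243 0.5294 0.2481] tx [-0.921  0.39  -0.   ] ty [ 0.39   0.921 -0.   ] tz [-0. -0. -1.] F [ 0.2 -0.3  0.4] w 0.0854 q [-1.21  0.71 -0.03  1.48  0.02  0.95 -0.08]
```

Call:
step_arm:
  steps: [0.085, 0, 0, 0, 0.12, 0.085, 0, 0, 0, 0.12, 0.085, 0, 0, 0, 0.12, 0.085, 0, 0, 0, 0.12, 0.085, 0, 0, 0, 0.12, 0.085, 0, 0, 0, 0.12, 0.085, 0, 0, 0, 0.12, 0.085, 0, 0, 0, 0.12, 0.085, 0, 0, 0, 0.12, 0.085, 0, 0, 0, 0.12, 0.085, 0, 0, 0, 0.12, 0.085, 0, 0, 0, 0.12]

```text
clock: 1.25
eef_pos: [0.2242, 0.529, 0.2474]
orientation: [0.0, 0.812, 0.584, -0.001]
ft_force: [-1.5, -0.2, -0.6]
width: 0.0852
```

```bash
python3 - <<'E'
from h import *
s,R=st()
print('tool shift to above core',R.T@(np.array([.514,.340,.20])-s['eef_pos']))
c=read_camera('side')
print('jar',cast(c,[472,405],.07),'castor',cast(c,[365,165],.02),'sd',cast(c,[[364,232],[444,234]],.01))
E
```

```text
t 1.25 pos [0.2242 0.529  0.2474] tx [ 0.318  0.948 -0.002] ty [ 0.948 -0.318 -0.001] tz [-0.002 -0.001 -1.   ] F [-1.5 -0.2 -0.6] w 0.0852 q [-1.43  0.74  0.42  1.49 -0.34  0.98 -1.24]
tool shift to above core [-0.08681875  0.33493042  0.04715422]
jar [[ 0.69075349 -0.3442049   0.07      ]] castor [[0.68906383 0.3946179  0.02      ]] sd [[0.62436965 0.16053584 0.01      ]
 [0.81971439 0.11522381 0.01      ]]
```

Call:
step_arm:
  steps: [0.085, -0.0087, 0.0335, 0.0045, 0, 0.085, -0.0087, 0.0335, 0.0045, 0, 0.085, -0.0087, 0.0335, 0.0045, 0, 0.085, -0.0087, 0.0335, 0.0045, 0, 0.085, -0.0087, 0.0335, 0.0045, 0, 0.085, -0.0087, 0.0335, 0.0045, 0, 0.085, -0.0087, 0.0335, 0.0045, 0, 0.085, -0.0087, 0.0335, 0.0045, 0, 0.085, -0.0087, 0.0335, 0.0045, -0.035, 0.085, -0.0087, 0.0335, 0.0045, -0.035, 0.085, 0, 0, 0, 0, 0.085, 0, 0, 0, 0]

```text
clock: 2.3
eef_pos: [0.5263, 0.3342, 0.1971]
orientation: [-0.001, 0.779, 0.626, -0.002]
ft_force: [-1.0, 1.8, 0.1]
width: 0.0854
```

```bash
python3 - <<'E'
from h import *
s,R=st()
c=wristE(read_camera('wrist'),s);cv2.imwrite('pics/wrist1.png',c['img'][:,:,::-1])
d=read_camera('scene');cv2.imwrite('pics/scene1.png',d['img'][:,:,::-1])
E
```

```text
t 2.3 pos [0.5263 0.3342 0.1971] tx [ 0.215  0.977 -0.003] ty [ 0.977 -0.215 -0.003] tz [-0.004 -0.002 -1.   ] F [-1.   1.8  0.1] w 0.0854 q [-0.75  0.86  0.29  1.36 -0.27  0.96 -0.61]
```

View pics/wrist1.png

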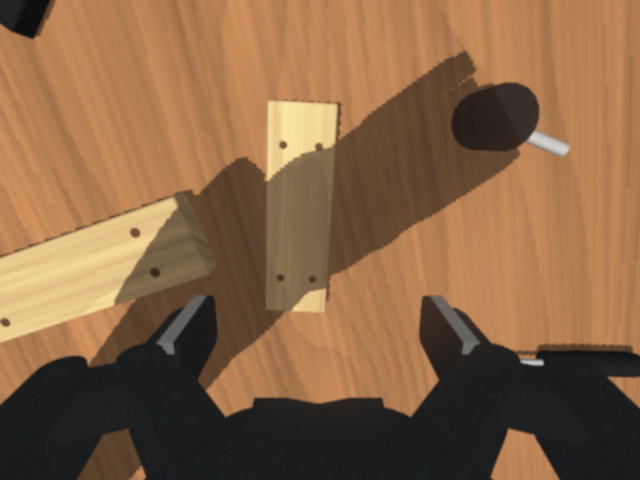

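```bash
python3 - <<'E'
from h import *
s,R=st()
c=wristE(read_camera('wrist'),s)
P=cast(c,[(268,101),(338,104),(324,312),(266,310)],.022)
print(P.round(4),P.mean(0),np.linalg.norm(P-np.roll(P,-1,0),axis=1))
y=P[0]+P[1]-P[2]-P[3];x=P[1]+P[2]-P[0]-P[3];a=np.degrees(np.arctan2(y[1],y[0]));print('core yaw',a,np.degrees(np.arctan2(x[1],x[0])),'tx',np.degrees(np.arctan2(R[1,0],R[0,0])))
print('tool',R.T@(np.r_[P.mean(0)[:2],.1]-s['eef_pos']))
E
```

```text
t 2.4 pos [0.5255 0.3347 0.1974] tx [ 0.216  0.976 -0.003] ty [ 0.976 -0.216 -0.003] tz [-0.004 -0.002 -1.   ] F [-1.1  1.   0.4] w 0.0848 q [-0.75  0.86  0.3   1.36 -0.27  0.96 -0.61]
[[0.5071 0.4416 0.022 ]
 [0.5623 0.427  0.022 ]
 [0.5114 0.2455 0.022 ]
 [0.4571 0.2597 0.022 ]] [0.50947169 0.34343578 0.022     ] [0.05713736 0.18843316 0.05611529 0.18861426]
core yaw 74.4887977944768 -14.68339315851923 tx 77.54797807687183
tool [ 0.00532376 -0.01727944  0.09738948]
```

Call:
step_arm:
  steps: [0.085, 0, 0, 0, 0.05, 0.085, 0.005, -0.008, 0.03, 0, 0.085, 0.002, -0.008, 0.03, 0, 0.085, 0, 0, 0.03, 0, 0.085, 0, 0, 0.01, 0, 0.085, 0, 0, 0, 0]

```text
clock: 2.95
eef_pos: [0.5063, 0.3538, 0.0974]
orientation: [-0.002, 0.792, 0.611, 0.001]
ft_force: [0.2, 0.7, 0.3]
width: 0.0853
```

```bash
python3 - <<'E'
from h import *
s,R=st()
c=wristE(read_camera('wrist'),s);cv2.imwrite('pics/wrist2.png',c['img'][:,:,::-1])
print('tx ang',np.degrees(np.arctan2(R[1,0],R[0,0])))
print(proj(c,np.array([s['eef_pos'],s['eef_pos']+R@[0,.03,0],s['eef_pos']-R@[0,.03,0]])))
E
```

```text
t 2.95 pos [0.5063 0.3538 0.0974] tx [0.253 0.967 0.004] ty [ 0.967 -0.253 -0.001] tz [-0.001  0.004 -1.   ] F [0.2 0.7 0.3] w 0.0853 q [-0.78  0.98  0.26  1.47 -0.33  0.73 -0.64]
tx ang 75.32554895094925
[[317.96562744 318.02103906]
 [391.69200546 317.97708293]
 [244.22780125 318.06500201]]
```

View pics/wrist2.png

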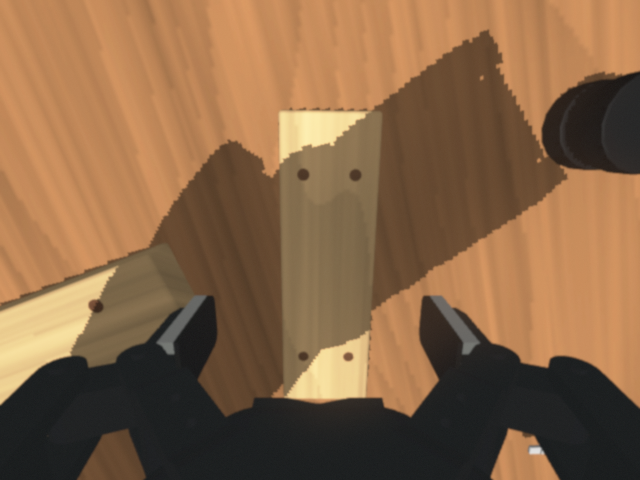

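```bash
python3 - <<'E'
from h import *
s,R=st()
c=wristE(read_camera('wrist'),s)
P=cast(c,[(303,175),(355,175),(348,356),(303,356),(279,110),(381,112),(367,397),(284,397)],.022)
for Q in (P[:4],P[4:]):
  print(Q.round(4),Q.mean(0),np.linalg.norm(Q-np.roll(Q,-1,0),axis=1))
  y=Q[0]+Q[1]-Q[2]-Q[3];print(np.degrees(np.arctan2(y[1],y[0])))
  print('tool',R.T@(np.r_[Q.mean(0)[:2],.018]-s['eef_pos']))
E
```

```text
t 3.0 pos [0.5065 0.354  0.0983] tx [0.253 0.967 0.004] ty [ 0.967 -0.253 -0.001] tz [-0.     0.004 -1.   ] F [-0.3  0.7  0.1] w 0.0853 q [-0.78  0.98  0.26  1.47 -0.33  0.73 -0.64]
[[0.511  0.4052 0.022 ]
 [0.5402 0.3975 0.022 ]
 [0.5084 0.2813 0.022 ]
 [0.4791 0.289  0.022 ]] [0.50966394 0.3432504  0.022     ] [0.03017175 0.12049926 0.03036727 0.1205133 ]
74.68488880087547
tool [-0.00989176  0.00582141  0.08029376]
[[0.5075 0.4427 0.022 ]
 [0.5618 0.4274 0.022 ]
 [0.5137 0.2458 0.022 ]
 [0.4574 0.2606 0.022 ]] [0.51013372 0.34413075 0.022     ] [0.05640762 0.18782925 0.05815849 0.18891683]
74.88742108282715
tool [-0.00892113  0.00605285  0.0802974 ]
```

Call:
step_arm:
  steps: [0.085, -0.0095, 0.006, 0.01, 0.01, 0.085, 0, 0, 0, 0, 0.085, 0, 0, 0.025, 0, 0.085, 0, 0, 0.02, 0, 0.085, 0, 0, 0.01, 0, 0.085, 0, 0, 0, 0]

```text
clock: 3.55
eef_pos: [0.5155, 0.3475, 0.0436]
orientation: [-0.001, 0.794, 0.608, 0.009]
ft_force: [-1.1, 0.4, 0.5]
width: 0.0851
```

```bash
python3 - <<'E'
from h import *
s,R=st()
c=wristE(read_camera('wrist'),s);cv2.imwrite('pics/wrist3.png',c['img'][:,:,::-1])
print(R.T@(np.array([.5099,.3437,.02])-s['eef_pos']))
E
```

```text
t 3.55 pos [0.5155 0.3475 0.0436] tx [0.262 0.965 0.017] ty [ 0.965 -0.262  0.009] tz [ 0.013  0.014 -1.   ] F [-1.1  0.4  0.5] w 0.0851 q [-0.75  1.06  0.23  1.5  -0.36  0.61 -0.61]
[-0.00549913 -0.00459192  0.02343963]
```

View pics/wrist3.png

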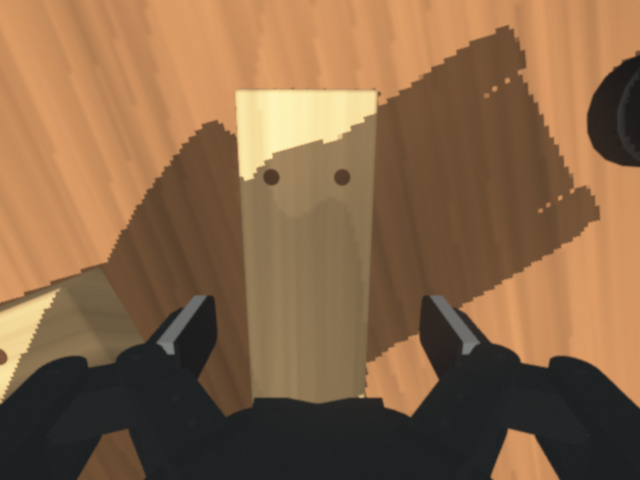

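Call:
step_arm:
  steps: [0.085, -0.003, -0.0045, 0, 0, 0.085, -0.002, 0, 0, 0, 0.085, 0, 0, 0.01, 0, 0.085, 0, 0, 0.008, 0, 0.085, 0, 0, 0.003, 0, 0.085, 0, 0, 0, 0]

```text
clock: 4.1
eef_pos: [0.5114, 0.3456, 0.0264]
orientation: [-0.001, 0.794, 0.608, 0.013]
ft_force: [0.2, -0.5, 0.3]
width: 0.0846
```

```bash
python3 - <<'E'
from h import *
s,R=st()
print(R.T@(np.array([.5099,.3437,.02])-s['eef_pos']))
c=read_camera('side');cv2.imwrite('pics/side1.png',cv2.resize(c['img'][100:300,200:420,::-1],None,fx=3,fy=3))
E
```

```text
t 4.1 pos [0.5114 0.3456 0.0264] tx [0.261 0.965 0.022] ty [ 0.965 -0.261  0.014] tz [ 0.019  0.018 -1.   ] F [ 0.2 -0.5  0.3] w 0.0846 q [-0.74  1.08  0.21  1.52 -0.37  0.55 -0.6 ]
[-0.00234673 -0.00100125  0.00637022]
```

View pics/side1.png

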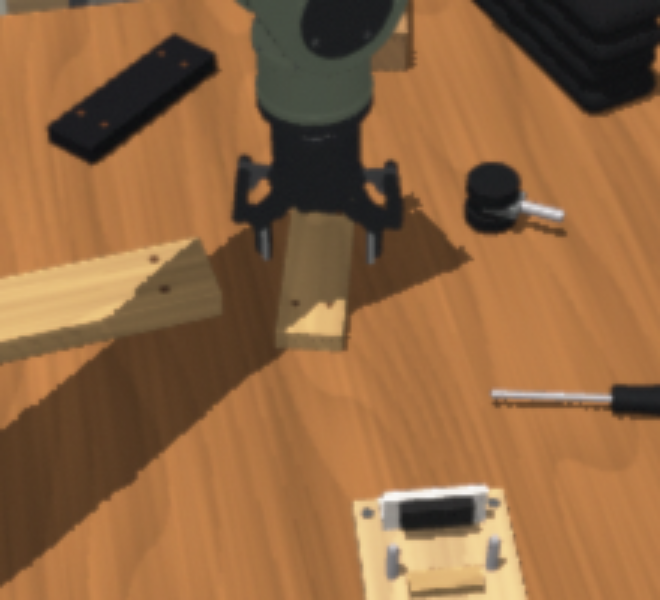

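Call:
step_arm:
  steps: [0.085, -0.002, -0.001, 0.005, 0, 0.085, 0, 0, 0.002, 0, 0.07, 0, 0, 0, 0, 0.066, 0, 0, 0, 0]
  newtons: 40

```text
clock: 4.48
eef_pos: [0.51, 0.3438, 0.0188]
orientation: [-0.001, 0.794, 0.608, 0.013]
ft_force: [-0.3, -0.1, -0.4]
width: 0.0664
```

```bash
python3 - <<'E'
from h import *
s,R=st()
c=read_camera('wrist');cv2.imwrite('pics/wrist4.png',c['img'][:,:,::-1])
E
```

```text
t 4.4833 pos [0.51   0.3438 0.0188] tx [0.261 0.965 0.022] ty [ 0.965 -0.261  0.014] tz [ 0.019  0.018 -1.   ] F [-0.3 -0.1 -0.4] w 0.0664 q [-0.74  1.09  0.2   1.53 -0.37  0.53 -0.59]
```

View pics/wrist4.png

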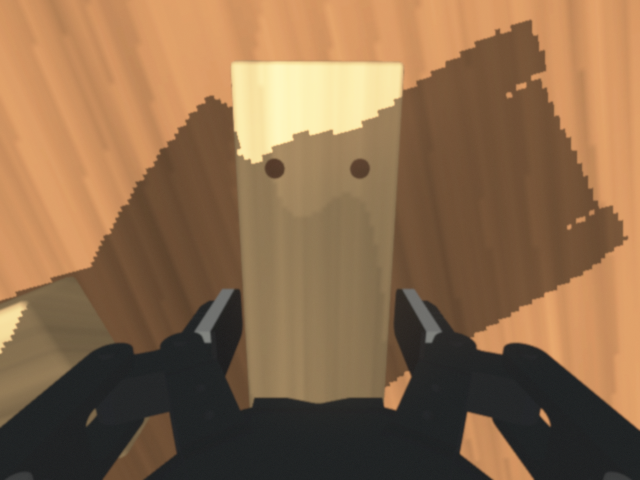

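Call:
step_arm:
  steps: [0.066, 0, 0, 0.003, 0, 0.066, 0, 0, 0, 0, 0.05, 0, 0, 0, 0, 0.05, 0, 0, 0, 0, 0.05, 0, 0, 0, 0, 0.05, 0, 0, 0, 0]
  newtons: 40

```text
clock: 5.03
eef_pos: [0.5103, 0.344, 0.0162]
orientation: [-0.001, 0.794, 0.608, 0.013]
ft_force: [-0.0, 0.1, -0.2]
width: 0.0574
```

Call:
step_arm:
  steps: [0.05, 0, 0, -0.01, 0, 0.05, 0, 0, -0.02, 0, 0.05, 0, 0, -0.025, 0, 0.05, 0, 0, -0.025, 0, 0.05, 0, 0, -0.025, 0, 0.05, 0, 0, -0.02, 0, 0.05, 0, 0, -0.01, 0, 0.05, 0, 0, 0, 0]
  newtons: 60

```text
clock: 5.7
eef_pos: [0.5066, 0.3404, 0.1607]
orientation: [-0.001, 0.794, 0.607, 0.012]
ft_force: [0.1, 0.2, -2.7]
width: 0.0563
```

```bash
python3 - <<'E'
from h import *
s,R=st()
c=wristE(read_camera('wrist'),s);cv2.imwrite('pics/wrist5.png',c['img'][:,:,::-1])
c=read_camera('side');cv2.imwrite('pics/side2.png',c['img'][:,:,::-1])
yaw=np.radians(84.6);Y=np.array([np.cos(yaw),np.sin(yaw),0])
print('tx ang',np.degrees(np.arctan2(R[1,0],R[0,0])))
t=np.array([.533,-.0805,.14])
print(R.T@(t-s['eef_pos']))
E
```

```text
t 5.7 pos [0.5066 0.3404 0.1607] tx [0.262 0.965 0.021] ty [ 0.965 -0.262  0.013] tz [ 0.018  0.017 -1.   ] F [ 0.1  0.2 -2.7] w 0.0563 q [-0.78  0.88  0.29  1.49 -0.31  0.8  -0.64]
tx ang 74.82342078236563
[-0.39967216  0.1355249   0.0141052 ]
```

View pics/wrist5.png

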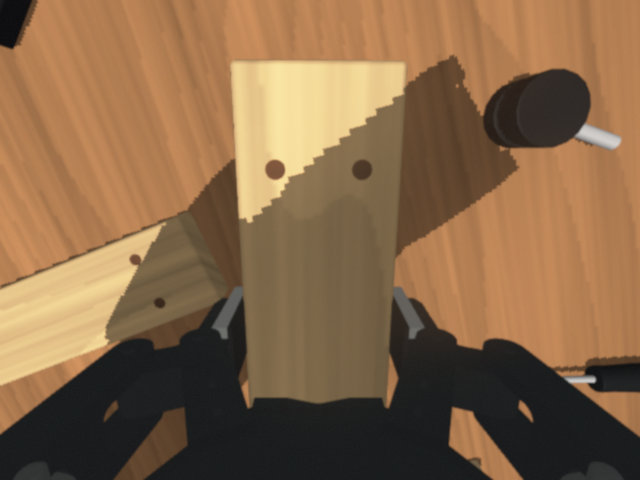

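View pics/side2.png

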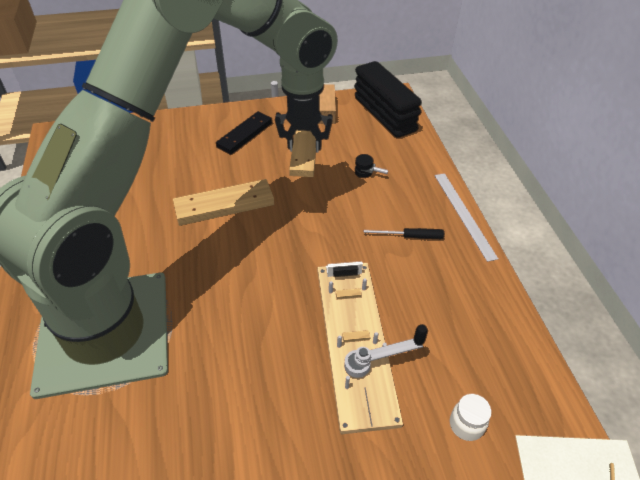

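Call:
step_arm:
  steps: [0.05, 0, 0, 0, -0.086, 0.05, 0, 0, 0, -0.086, 0.05, -0.02, 0.003, 0, 0, 0.05, -0.03, 0.005, 0, 0, 0.05, -0.035, 0.006, 0, 0, 0.05, -0.035, 0.006, 0, 0, 0.05, -0.035, 0.006, 0, 0, 0.05, -0.035, 0.006, 0, 0, 0.05, -0.03, 0.005, 0, 0, 0.05, -0.03, 0.005, 0, 0, 0.05, -0.02, 0.003, 0, 0, 0.05, 0, 0, 0, 0]

```text
clock: 6.8
eef_pos: [0.5221, 0.0557, 0.1414]
orientation: [-0.005, 0.734, 0.679, 0.002]
ft_force: [1.1, 0.2, -2.1]
width: 0.0567
```

```bash
cat > m.py <<'E'
from h import *
import sys
s,R=st()
n=sys.argv[1]
c=wristE(read_camera('wrist'),s);cv2.imwrite(f'pics/w{n}.png',c['img'][:,:,::-1])
d=read_camera('side');cv2.imwrite(f'pics/s{n}.png',d['img'][:,:,::-1])
print('tx ang',np.degrees(np.arctan2(R[1,0],R[0,0])))
t=np.array([.533,-.0805,.14])
print(R.T@(t-s['eef_pos']))
E
python3 m.py 6
```

```text
t 6.8 pos [0.5221 0.0557 0.1414] tx [0.079 0.997 0.01 ] ty [ 0.997 -0.079 -0.004] tz [-0.003  0.01  -1.   ] F [ 1.1  0.2 -2.1] w 0.0567 q [-0.23  0.8   0.13  1.79 -0.19  0.57 -0.06]
tx ang 85.48480268482867
[-1.34883438e-01  2.15830095e-02  2.07804239e-05]
```

View pics/w6.png

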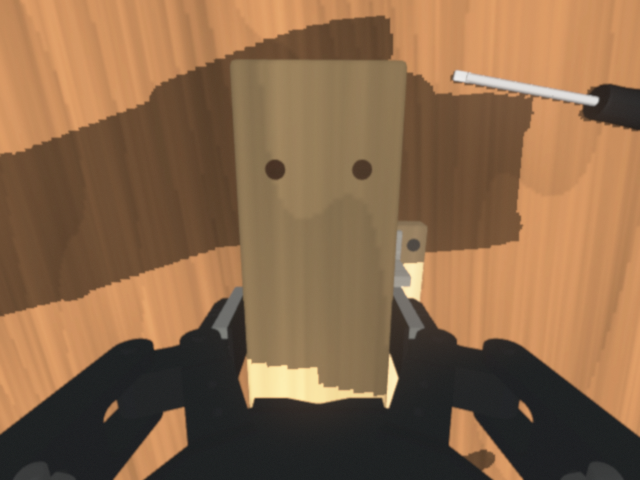

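Call:
step_arm:
  steps: [0.05, -0.015, 0.003, -0.002, 0.015, 0.05, -0.025, 0.005, -0.004, 0, 0.05, -0.03, 0.006, -0.004, 0, 0.05, -0.03, 0.006, -0.004, 0, 0.05, -0.02, 0.004, 0, 0, 0.05, -0.01, 0.002, 0, 0, 0.05, 0, 0, 0, 0]

```text
clock: 7.48
eef_pos: [0.5368, -0.0664, 0.1499]
orientation: [-0.009, 0.734, 0.68, 0.002]
ft_force: [-0.0, -0.3, -2.6]
width: 0.0565
```

```bash
python3 m.py 7
```

```text
t 7.4833 pos [ 0.5368 -0.0664  0.1499] tx [0.076 0.997 0.016] ty [ 0.997 -0.076 -0.01 ] tz [-0.009  0.017 -1.   ] F [-0.  -0.3 -2.6] w 0.0565 q [ 0.02  0.8   0.09  1.72 -0.14  0.64  0.12]
tx ang 85.61956812040113
[-0.01455355 -0.00263038  0.00968702]
```

View pics/w7.png

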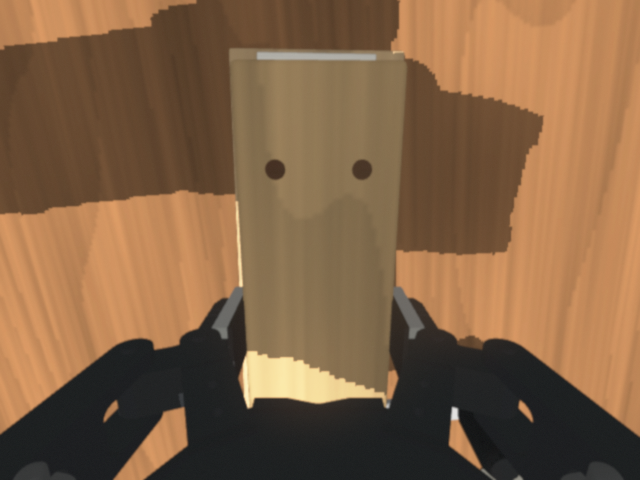

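View pics/s7.png

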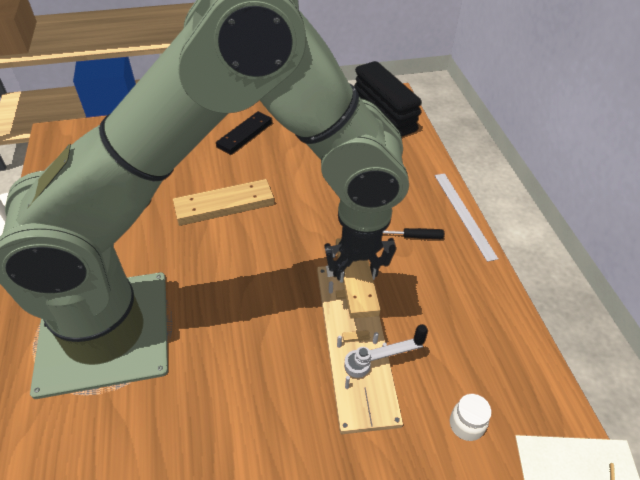

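Call:
step_arm:
  steps: [0.05, 0, -0.015, -0.01, 0, 0.05, 0, -0.03, -0.02, 0, 0.05, 0, -0.03, -0.02, 0, 0.05, 0, -0.03, -0.01, 0, 0.05, 0, -0.01, 0, 0.015, 0.05, 0, 0, 0, 0, 0.05, 0, 0, 0, 0]

```text
clock: 8.17
eef_pos: [0.4171, -0.044, 0.2118]
orientation: [-0.013, 0.732, 0.681, 0.004]
ft_force: [0.6, 0.2, -1.5]
width: 0.0569
```

```bash
python3 m.py 8
```

```text
t 8.1667 pos [ 0.4171 -0.044   0.2118] tx [0.073 0.997 0.023] ty [ 0.997 -0.072 -0.014] tz [-0.012  0.024 -1.   ] F [ 0.6  0.2 -1.5] w 0.0569 q [-0.01  0.56  0.09  2.06 -0.14  0.54  0.11]
tx ang 85.83985652707571
[-0.02960418  0.11918034  0.06951693]
```

View pics/w8.png

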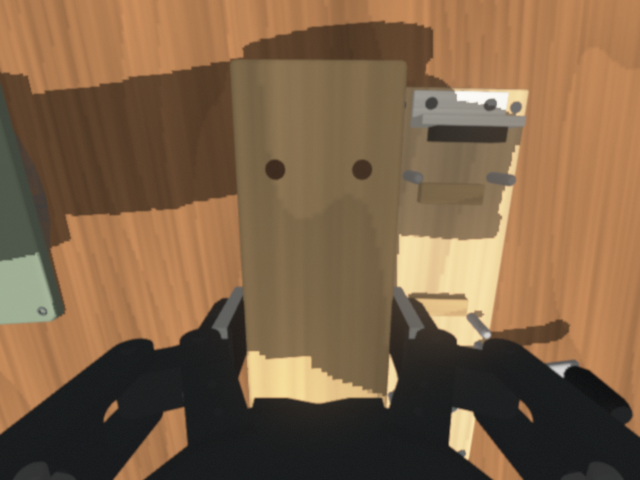

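```bash
python3 - <<'E'
import cv2
a=cv2.imread('pics/w8.png')
cv2.imwrite('pics/w8z.png',cv2.resize(a[75:235,395:540],None,fx=3.7,fy=3.7,interpolation=2))
cv2.imwrite('pics/w8y.png',cv2.resize(a[280:470,370:640],None,fx=2.9,fy=2.9,interpolation=2))
E
```

```text
(no output)
```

View pics/w8z.png

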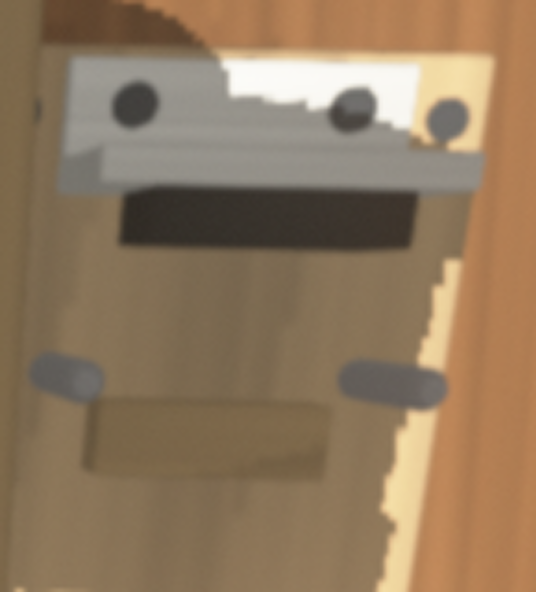

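View pics/w8y.png

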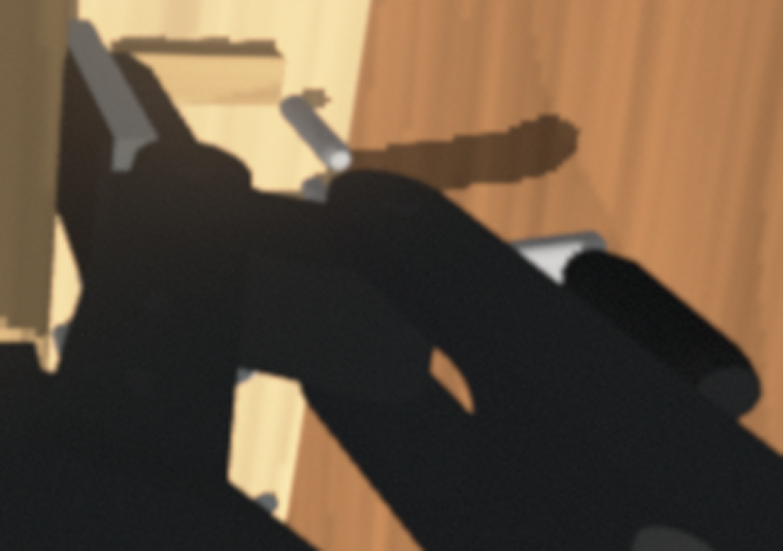

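```bash
cat > nest.py <<'E'
from h import *
s,R=st()
c=wristE(read_camera('wrist'),s)
A=cast(c,np.array([[88,382],[429,389]])/3.7+[395,75],.054)
B=cast(c,np.array([[340,160]])/2.9+[370,280],.054)
N=np.vstack([A,B])[:,:2];L=np.array([[-.038,.07],[.038,.07],[.038,-.07]])
print(N.round(4),np.linalg.norm(N[0]-N[1]),np.linalg.norm(N[1]-N[2]))
M,_=0,0
mc=N.mean(0);lc=L.mean(0);H=(L-lc).T@(N-mc);U,S,V=np.linalg.svd(H);Q=V.T@U.T
print('yaw y',np.degrees(np.arctan2(Q[1,1],Q[0,1])),'nest',mc-Q@lc)
C=cast(c,np.array([[494,56]])/3.7+[395,75],.018)[0,:2];print('board corner rel',Q.T@(C-(mc-Q@lc)))
# core in tool
T=c['T_tool_cam'];o=T[:3,3]
def tc(uv,z):
    d=T[:3,:3]@np.linalg.solve(c['K'],[uv[0],uv[1],1.]);return o+d*(z-o[2])/d[2]
for z in (-.006,-.01):
    print(z,[tc(p,z).round(4) for p in [(232.5,61),(406,61),(275,169),(362,169)]])
E
python3 nest.py
```

```text
t 8.2667 pos [ 0.4176 -0.0444  0.2114] tx [0.073 0.997 0.022] ty [ 0.997 -0.073 -0.014] tz [-0.013  0.023 -1.   ] F [ 0.6  0.3 -2.4] w 0.0567 q [-0.01  0.56  0.09  2.05 -0.14  0.54  0.12]
[[ 0.5004 -0.0065]
 [ 0.5747 -0.0134]
 [ 0.5627 -0.1531]] 0.07461299258266642 0.14016760668319356
yaw y 84.75411611255797 nest [ 0.53119383 -0.07974942]
board corner rel [0.059449   0.14377202]
-0.006 [array([ 0.0935, -0.0271, -0.006 ]), array([ 0.0935,  0.0277, -0.006 ]), array([ 0.06  , -0.0148, -0.006 ]), array([ 0.06 ,  0.015, -0.006])]
-0.01 [array([ 0.0927, -0.0262, -0.01  ]), array([ 0.0927,  0.0268, -0.01  ]), array([ 0.0603, -0.0143, -0.01  ]), array([ 0.0603,  0.0145, -0.01  ])]
```

```bash
cat > g.py <<'E'
from h import *
s,R=st()
t=np.array([.5313,-.0789,.0462])
print('yawerr(tool turn)',np.arctan2(R[1,0],R[0,0])-np.radians(84.75), 'shift',(R.T@(t-s['eef_pos'])).round(4))
E
python3 g.py
```

```text
t 8.3167 pos [ 0.4177 -0.0448  0.2112] tx [0.074 0.997 0.022] ty [ 0.997 -0.073 -0.014] tz [-0.013  0.023 -1.   ] F [ 0.8  0.3 -2.2] w 0.0566 q [-0.01  0.57  0.09  2.05 -0.14  0.54  0.12]
yawerr(tool turn) 0.01795048430260704 shift [-0.0293  0.1181  0.1628]
```

Call:
step_arm:
  steps: [0.05, 0, 0, 0, 0.03, 0.05, -0.006, 0.02, 0.01, 0, 0.05, -0.006, 0.025, 0.02, 0, 0.05, -0.006, 0.03, 0.02, 0, 0.05, -0.006, 0.025, 0.02, 0, 0.05, -0.005, 0.015, 0.01, 0, 0.05, 0, 0, 0, 0, 0.05, 0, 0, 0, 0]

```text
clock: 8.98
eef_pos: [0.5353, -0.085, 0.1208]
orientation: [-0.014, 0.746, 0.666, 0.002]
ft_force: [0.5, -0.2, -2.1]
width: 0.0566
```

```bash
python3 g.py
```

```text
t 8.9833 pos [ 0.5353 -0.085   0.1208] tx [0.114 0.993 0.022] ty [ 0.993 -0.114 -0.017] tz [-0.015  0.024 -1.   ] F [ 0.5 -0.2 -2.1] w 0.0566 q [ 0.07  0.85  0.08  1.73 -0.15  0.59  0.14]
yawerr(tool turn) -0.0227362235478048 shift [ 0.004  -0.0033  0.0748]
```

Call:
step_arm:
  steps: [0.05, 0.003, -0.003, 0, -0.02, 0.05, 0, 0, 0, 0, 0.05, 0, 0, 0.01, 0, 0.05, 0, 0, 0.01, 0, 0.05, 0, 0, 0.005, 0, 0.05, 0, 0, 0, 0]

```text
clock: 9.48
eef_pos: [0.5309, -0.0793, 0.0949]
orientation: [-0.014, 0.739, 0.674, 0.003]
ft_force: [-0.5, -1.2, -2.4]
width: 0.0569
```

```bash
python3 g.py
```

```text
t 9.4833 pos [ 0.5309 -0.0793  0.0949] tx [0.093 0.995 0.023] ty [ 0.996 -0.092 -0.016] tz [-0.014  0.024 -1.   ] F [-0.5 -1.2 -2.4] w 0.0569 q [ 0.07  0.89  0.07  1.76 -0.15  0.51  0.15]
yawerr(tool turn) -0.0011753649929469034 shift [-0.0006  0.0012  0.0487]
```

Call:
step_arm:
  steps: [0.05, 0, 0, 0.008, 0, 0.05, 0, 0, 0.007, 0, 0.05, 0, 0, 0, 0]

```text
clock: 9.73
eef_pos: [0.5305, -0.0789, 0.0783]
orientation: [-0.014, 0.739, 0.673, 0.003]
ft_force: [-0.4, -0.3, -2.2]
width: 0.0568
```

```bash
python3 g.py; python3 - <<'E'
from h import *
c=read_camera('side');cv2.imwrite('pics/s9.png',cv2.resize(c['img'][240:400,290:450,::-1],None,fx=3.7,fy=3.7,interpolation=2))
E
```

```text
t 9.7333 pos [ 0.5305 -0.0789  0.0783] tx [0.093 0.995 0.023] ty [ 0.996 -0.092 -0.016] tz [-0.014  0.024 -1.   ] F [-0.4 -0.3 -2.2] w 0.0568 q [ 0.07  0.92  0.06  1.77 -0.16  0.47  0.15]
yawerr(tool turn) -0.0013586908471145964 shift [-0.0007  0.0013  0.0321]
```

View pics/s9.png

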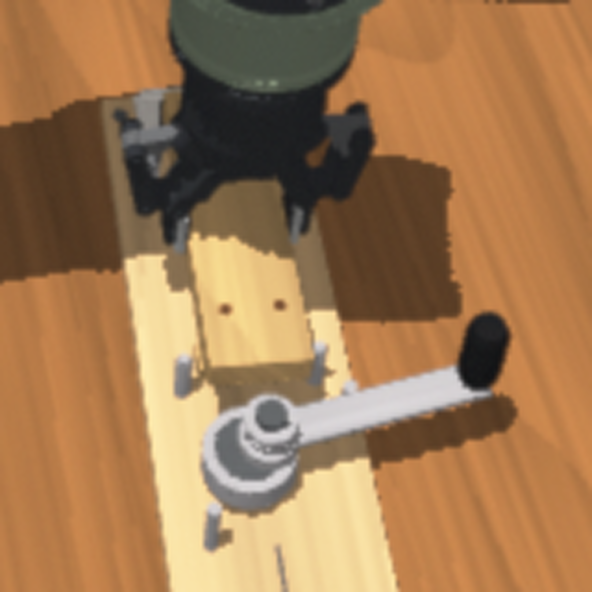

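Call:
step_arm:
  steps: [0.05, 0, 0.001, 0.008, 0, 0.05, 0, 0, 0.008, 0, 0.05, 0, 0, 0.006, 0, 0.05, 0, 0, 0.003, 0, 0.05, 0, 0, 0, 0]

```text
clock: 10.2
eef_pos: [0.5315, -0.0785, 0.0512]
orientation: [-0.013, 0.739, 0.673, 0.003]
ft_force: [0.4, 0.4, -2.7]
width: 0.057
```

```bash
python3 g.py
```

```text
t 10.2 pos [ 0.5315 -0.0785  0.0512] tx [0.093 0.995 0.023] ty [ 0.996 -0.093 -0.016] tz [-0.013  0.024 -1.   ] F [ 0.4  0.4 -2.7] w 0.057 q [ 0.07  0.97  0.05  1.78 -0.16  0.42  0.16]
yawerr(tool turn) -0.001549265635249819 shift [-0.0005 -0.0001  0.005 ]
```

Call:
step_arm:
  steps: [0.05, 0, 0, 0.002, 0, 0.05, 0, 0, 0.002, 0, 0.05, 0, 0, 0.001, 0, 0.05, 0, 0, 0, 0]

```text
clock: 10.53
eef_pos: [0.5316, -0.0784, 0.0472]
orientation: [-0.013, 0.739, 0.673, 0.004]
ft_force: [-0.6, 0.7, -2.0]
width: 0.0564
```

Call:
step_arm:
  steps: [0.05, 0, 0, 0.0015, 0, 0.05, 0, 0, 0, 0]

```text
clock: 10.7
eef_pos: [0.5318, -0.0785, 0.0472]
orientation: [-0.013, 0.739, 0.673, 0.004]
ft_force: [-0.2, 0.2, -1.8]
width: 0.0565
```

Call:
step_arm:
  steps: [0.05, 0, 0, 0.003, 0, 0.05, 0, 0, 0, 0]

```text
clock: 10.87
eef_pos: [0.5325, -0.0786, 0.0461]
orientation: [-0.011, 0.739, 0.673, 0.005]
ft_force: [-0.8, 0.3, -2.2]
width: 0.0568
```

```bash
python3 g.py; python3 - <<'E'
from h import *
c=read_camera('side');cv2.imwrite('pics/s10.png',cv2.resize(c['img'][240:400,290:450,::-1],None,fx=3.7,fy=3.7,interpolation=2))
E
```

```text
t 10.8667 pos [ 0.5325 -0.0786  0.0461] tx [0.093 0.995 0.023] ty [ 0.996 -0.093 -0.01 ] tz [-0.008  0.024 -1.   ] F [-0.8  0.3 -2.2] w 0.0568 q [ 0.07  0.97  0.05  1.78 -0.16  0.4   0.16]
yawerr(tool turn) -0.001956837136987577 shift [-0.0004 -0.0012 -0.0001]
```

View pics/s10.png

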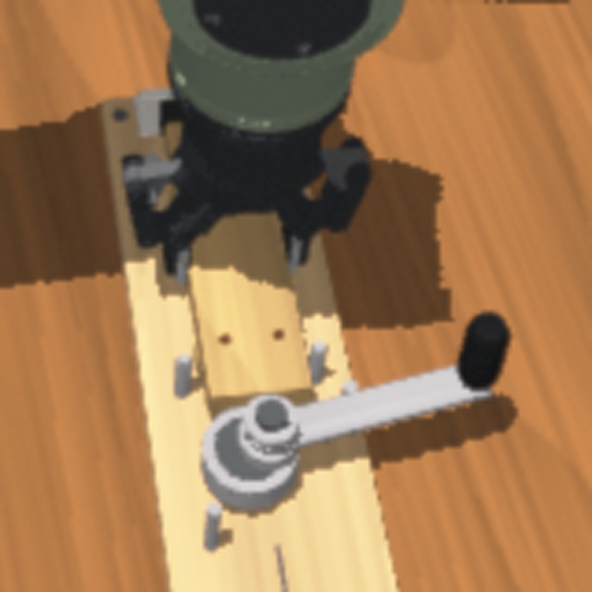

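Call:
step_arm:
  steps: [0.05, 0, -0.001, 0.003, 0, 0.05, 0, 0, 0.003, 0]

```text
clock: 11.08
eef_pos: [0.5327, -0.0786, 0.0453]
orientation: [-0.01, 0.739, 0.673, 0.007]
ft_force: [-26.3, 3.5, 109.5]
width: 0.0565
```

Call:
step_arm:
  steps: [0.05, 0, 0, 0, 0]

```text
clock: 11.17
eef_pos: [0.5328, -0.0787, 0.0466]
orientation: [-0.01, 0.739, 0.673, 0.007]
ft_force: [0.1, -1.2, -2.2]
width: 0.0567
```

Call:
step_arm:
  steps: [0.062, 0, 0, 0, 0, 0.07, 0, 0, 0, 0, 0.08, 0, 0, 0, 0, 0.085, 0, 0, 0, 0, 0.085, 0, 0, 0, 0]

```text
clock: 11.58
eef_pos: [0.5331, -0.0787, 0.0466]
orientation: [-0.009, 0.739, 0.673, 0.007]
ft_force: [0.3, -0.2, -0.4]
width: 0.0852
```

```bash
python3 m.py 11
```

```text
t 11.5833 pos [ 0.5331 -0.0787  0.0466] tx [0.093 0.995 0.023] ty [ 0.996 -0.093 -0.003] tz [-0.001  0.023 -1.   ] F [ 0.3 -0.2 -0.4] w 0.0852 q [ 0.08  0.97  0.05  1.78 -0.16  0.39  0.16]
tx ang 84.63524741998323
[ 0.00036836 -0.00026821 -0.09343945]
```

View pics/w11.png

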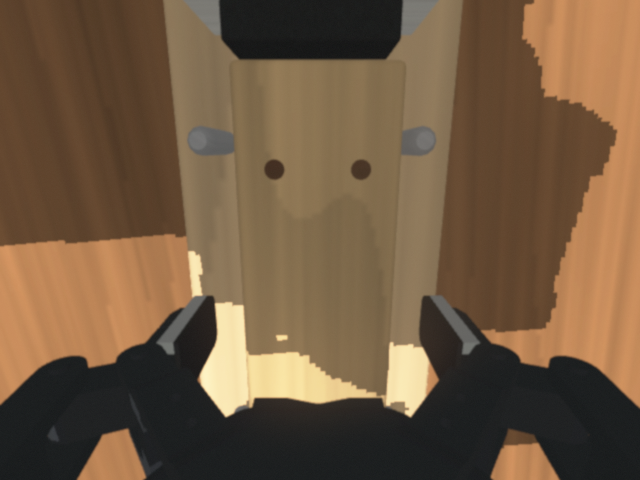

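Call:
step_arm:
  steps: [0.085, 0, 0, -0.01, 0, 0.085, 0, 0, -0.02, 0, 0.085, 0, 0, -0.03, 0, 0.085, 0, 0, -0.03, 0, 0.085, 0, 0, -0.03, 0, 0.085, 0, 0, -0.025, 0, 0.085, 0, 0, 0, 0]

```text
clock: 12.27
eef_pos: [0.5319, -0.0824, 0.2005]
orientation: [-0.01, 0.74, 0.673, 0.006]
ft_force: [0.4, 0.5, 0.9]
width: 0.0852
```

```bash
python3 m.py 12
```

```text
t 12.2667 pos [ 0.5319 -0.0824  0.2005] tx [0.094 0.995 0.023] ty [ 0.996 -0.094 -0.006] tz [-0.004  0.024 -1.   ] F [0.4 0.5 0.9] w 0.0852 q [ 0.05  0.72  0.1   1.68 -0.13  0.76  0.13]
tx ang 84.59626292511119
[0.00059303 0.00125837 0.06049784]
```

View pics/w12.png

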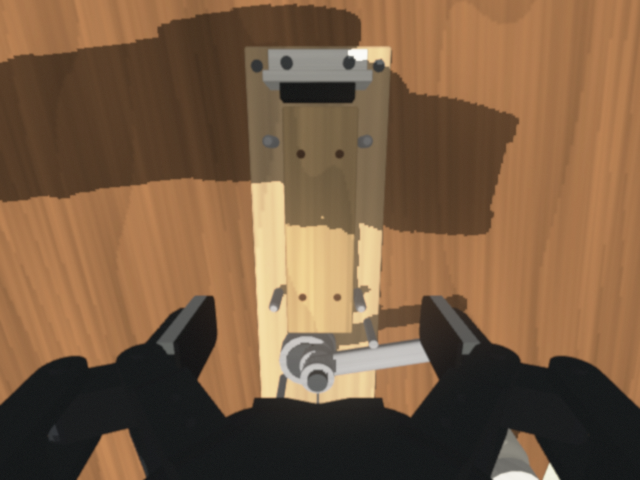

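View pics/s12.png

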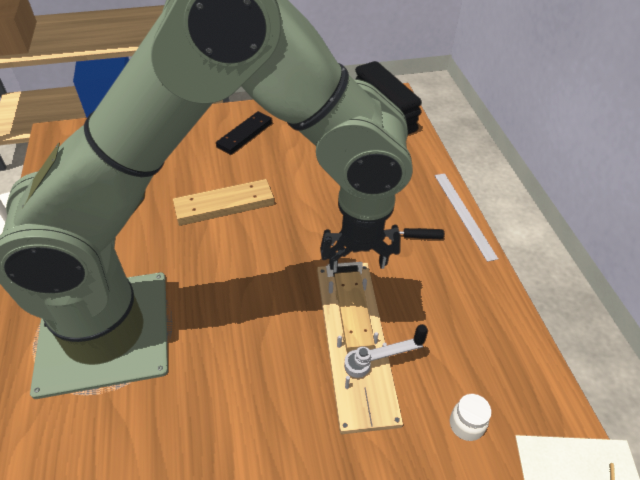

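```bash
cat > hd.py <<'E'
from h import *
Y=np.array([np.cos(np.radians(84.75)),np.sin(np.radians(84.75)),0]);X=np.array([Y[1],-Y[0],0])
nest=np.array([.5312,-.0797,0]);piv=nest-.1238*Y
def H(a,z=.088):  # cam angle
    b=np.radians(10)-a
    return piv+.12*(np.cos(b)*X+np.sin(b)*Y)+[0,0,z]
def lever(p):
    d=p-piv;d[2]=0;return np.radians(10)-np.arctan2(d@Y,d@X),np.linalg.norm(d)
E
python3 - <<'E'
from hd import *
c=read_camera('side');d=read_camera('scene');print(H(0),piv)
print('pred px top',proj(c,H(0,.114)),proj(d,H(0,.114)))
cv2.imwrite('pics/hs.png',cv2.resize(c['img'][300:380,340:440,::-1],None,fx=6,fy=6,interpolation=2))
cv2.imwrite('pics/hc.png',cv2.resize(d['img'][270:350,190:290,::-1],None,fx=6,fy=6,interpolation=2))
E
```

```text
[ 0.63945996 -0.19304367  0.088     ] [ 0.5198721  -0.20298065  0.        ]
pred px top [[422.35409921 327.68917206]] [[235.24720628 297.62987731]]
```

View pics/hs.png

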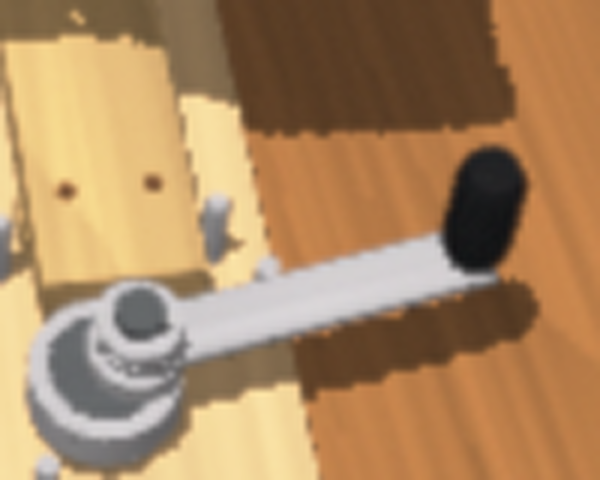

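View pics/hc.png

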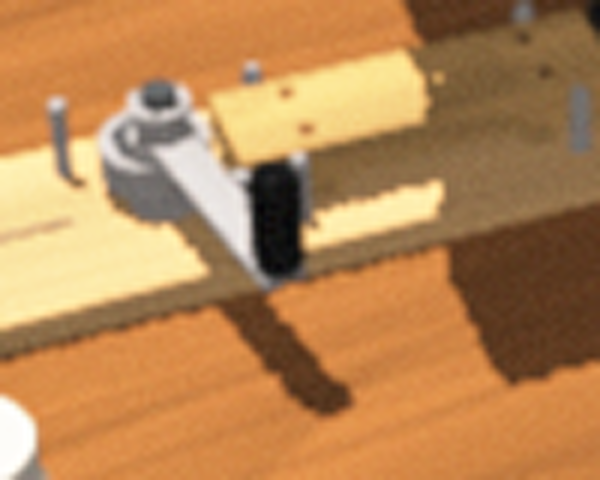

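Call:
step_arm:
  steps: [0.085, -0.012, 0.013, 0, 0, 0.085, -0.022, 0.026, 0, 0, 0.085, -0.025, 0.03, 0, 0, 0.085, -0.022, 0.026, 0, 0, 0.085, -0.012, 0.015, 0, 0, 0.085, -0.005, 0.005, 0, 0, 0.085, 0, 0, 0, 0]

```text
clock: 13.05
eef_pos: [0.6362, -0.193, 0.182]
orientation: [-0.019, 0.739, 0.674, 0.0]
ft_force: [-0.8, -0.5, -0.1]
width: 0.0852
```

```bash
python3 - <<'E'
from hd import *
s,R=st()
c=wristE(read_camera('wrist'),s);cv2.imwrite('pics/w13.png',c['img'][:,:,::-1]);print(proj(c,[H(0,.114),H(0,.061)]))
print((R.T@(H(0)-s['eef_pos'])).round(4))
E
```

```text
t 13.05 pos [ 0.6362 -0.193   0.182 ] tx [0.092 0.995 0.026] ty [ 0.995 -0.091 -0.028] tz [-0.025  0.029 -0.999] F [-0.8 -0.5 -0.1] w 0.0852 q [ 0.22  0.95  0.1   1.15 -0.11  1.08  0.24]
[[326.60749487 264.42222045]
 [326.78541173 241.8560163 ]]
[-0.0022  0.0058  0.0938]
```

View pics/w13.png

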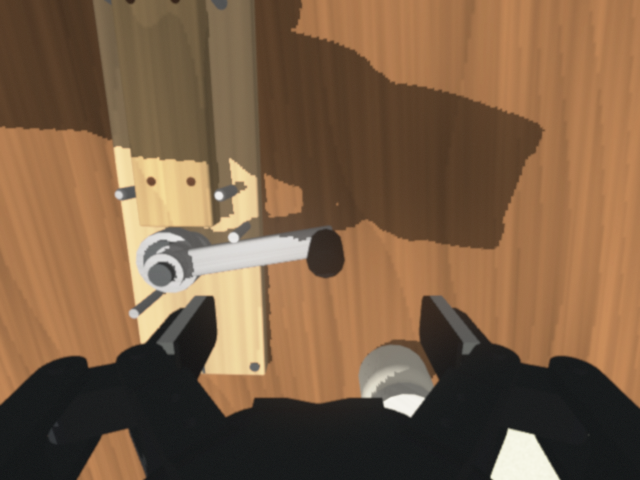

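Call:
step_arm:
  steps: [0.085, 0, 0.005, 0.01, 0, 0.085, 0, 0, 0.02, 0, 0.085, 0, 0, 0.02, 0, 0.085, 0, 0, 0.015, 0, 0.085, 0, 0, 0.01, 0, 0.085, 0, 0, 0, 0]

```text
clock: 13.6
eef_pos: [0.6372, -0.185, 0.1]
orientation: [-0.022, 0.737, 0.675, 0.0]
ft_force: [-0.5, -0.3, -1.0]
width: 0.085
```

```bash
python3 - <<'E'
from hd import *
s,R=st()
c=wristE(read_camera('wrist'),s);cv2.imwrite('pics/w14.png',c['img'][:,:,::-1]);print(proj(c,[H(0,.114),H(0,.061)]))
print((R.T@(H(0)-s['eef_pos'])).round(4))
E
```

```text
t 13.6 pos [ 0.6372 -0.185   0.1   ] tx [0.088 0.996 0.03 ] ty [ 0.996 -0.087 -0.032] tz [-0.029  0.032 -0.999] F [-0.5 -0.3 -1. ] w 0.085 q [ 0.21  1.04  0.08  1.22 -0.12  0.92  0.24]
[[325.05069853 354.73545523]
 [326.18836677 297.00509472]]
[-0.0081  0.0034  0.0117]
```

View pics/w14.png

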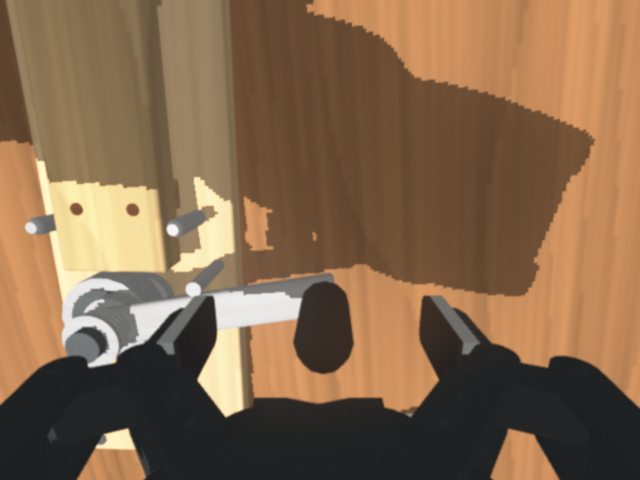

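Call:
step_arm:
  steps: [0.085, -0.004, 0.002, 0.004, 0, 0.085, -0.002, 0, 0.005, 0, 0.06, 0, 0, 0, 0, 0.04, 0, 0, 0, 0, 0.03, 0, 0, 0, 0]

```text
clock: 14.07
eef_pos: [0.64, -0.1917, 0.0937]
orientation: [-0.02, 0.737, 0.676, 0.001]
ft_force: [0.3, -0.5, 1.0]
width: 0.0509
```

```bash
python3 - <<'E'
from hd import *
s,R=st()
c=wristE(read_camera('wrist'),s);cv2.imwrite('pics/w15.png',c['img'][:,:,::-1])
print((R.T@(H(0)-s['eef_pos'])).round(4))
c=read_camera('side');cv2.imwrite('pics/s15.png',cv2.resize(c['img'][240:400,330:490,::-1],None,fx=3.7,fy=3.7,interpolation=2))
E
```

```text
t 14.0667 pos [ 0.64   -0.1917  0.0937] tx [0.087 0.996 0.029] ty [ 0.996 -0.087 -0.028] tz [-0.025  0.031 -0.999] F [ 0.3 -0.5  1. ] w 0.0509 q [ 0.22  1.06  0.08  1.21 -0.12  0.91  0.25]
[-0.0016 -0.0003  0.0056]
```

View pics/w15.png

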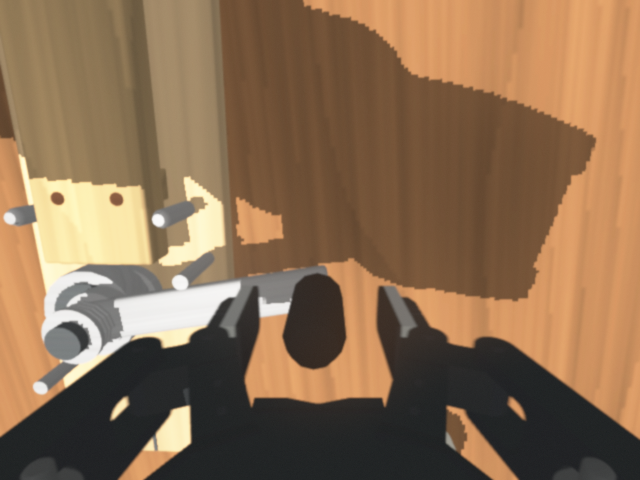

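View pics/s15.png

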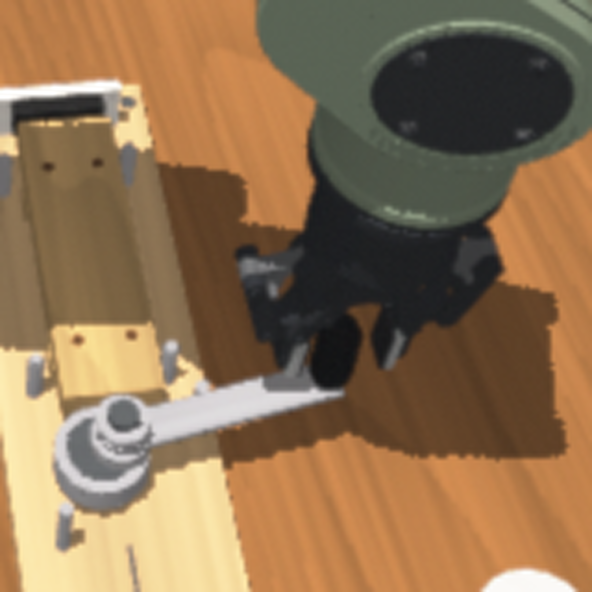

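Call:
step_arm:
  steps: [0.02, 0, 0, 0, 0, 0.015, 0, 0, 0, 0, 0.015, 0, 0, 0, 0, 0.015, 0, 0, 0, 0]
  newtons: 60

```text
clock: 14.5
eef_pos: [0.639, -0.1912, 0.0943]
orientation: [-0.021, 0.737, 0.676, 0.001]
ft_force: [-0.8, 1.8, -1.9]
width: 0.0226
```

```bash
python3 - <<'E'
from hd import *
s,R=st()
a,r=lever(s['eef_pos'].copy());print('lever',a,r)
def plan(a0,a1,n):
    for k in np.linspace(a0,a1,n+1)[1:]:
        pass
# tangential steps in tool axes for constant yaw, per 0.1 rad, at TCP radius .12
p=H(a)
for a2 in np.arange(.1,1.80,.1):
    q=H(a2);d=q-p;p=q
    print(round(a2,2),(R.T@d).round(4))
E
```

```text
t 14.5 pos [ 0.639  -0.1912  0.0943] tx [0.087 0.996 0.029] ty [ 0.996 -0.086 -0.03 ] tz [-0.027  0.032 -0.999] F [-0.8  1.8 -1.9] w 0.0226 q [ 0.22  1.06  0.08  1.21 -0.12  0.92  0.25]
lever -0.015412228766799346 0.11971145901976263
0.1 [-0.0137  0.0018 -0.0005]
0.2 [-0.012   0.0002 -0.0004]
0.3 [-0.012  -0.001  -0.0003]
0.4 [-0.0118 -0.0022 -0.0003]
0.5 [-0.0115 -0.0033 -0.0002]
0.6 [-0.0111 -0.0045 -0.0002]
0.7 [-0.0106 -0.0055 -0.0001]
0.8 [-0.01   -0.0066 -0.0001]
0.9 [-0.0093 -0.0075 -0.    ]
1.0 [-0.0085 -0.0084  0.    ]
1.1 [-0.0076 -0.0092  0.0001]
1.2 [-0.0067 -0.01    0.0001]
1.3 [-0.0057 -0.0106  0.0001]
1.4 [-0.0046 -0.0111  0.0002]
1.5 [-0.0034 -0.0115  0.0002]
1.6 [-0.0023 -0.0118  0.0003]
1.7 [-0.0011 -0.0119  0.0003]
```

Call:
step_arm:
  steps: [0.015, -0.012, 0.001, 0, 0, 0.015, -0.012, 0.0005, 0, 0, 0.015, -0.012, -0.001, 0, 0, 0.015, 0, 0, 0, 0]

```text
clock: 14.83
eef_pos: [0.6364, -0.2267, 0.0943]
orientation: [-0.022, 0.736, 0.676, 0.001]
ft_force: [-1.5, 1.6, -3.0]
width: 0.0224
```

```bash
cat > l.py <<'E'
from hd import *
s,R=st()
a,r=lever(s['eef_pos'].copy());print('lever',a,r)
for da in (.1,.2,.3,.4,.5):
    t=H(a+da,.094); print(round(a+da,3),(R.T@(t-s['eef_pos'])).round(4))
E
python3 l.py
```

```text
t 14.8333 pos [ 0.6364 -0.2267  0.0943] tx [0.085 0.996 0.031] ty [ 0.996 -0.084 -0.03 ] tz [-0.028  0.034 -0.999] F [-1.5  1.6 -3. ] w 0.0224 q [ 0.28  1.07  0.08  1.16 -0.11  0.95  0.3 ]
lever 0.28378238655226573 0.11895260657541312
0.384 [-0.012  -0.0009 -0.    ]
0.484 [-0.0235 -0.0041 -0.0003]
0.584 [-0.0347 -0.0084 -0.0005]
0.684 [-0.0454 -0.0138 -0.0007]
0.784 [-0.0556 -0.0202 -0.0008]
```

Tracking well. I'll continue.

Call:
step_arm:
  steps: [0.015, -0.012, -0.001, 0, 0, 0.015, -0.0115, -0.003, 0, 0, 0.015, -0.011, -0.0045, 0, 0, 0.015, -0.0107, -0.0055, 0, 0, 0.015, -0.0102, -0.0064, 0, 0, 0.015, 0, 0, 0, 0]

```text
clock: 15.33
eef_pos: [0.611, -0.2778, 0.0943]
orientation: [-0.024, 0.735, 0.678, 0.003]
ft_force: [-0.4, 4.0, 0.2]
width: 0.0224
```

```bash
python3 l.py
```

```text
t 15.3333 pos [ 0.611  -0.2778  0.0943] tx [0.081 0.996 0.038] ty [ 0.996 -0.08  -0.031] tz [-0.028  0.04  -0.999] F [-0.4  4.   0.2] w 0.0224 q [ 0.37  1.07  0.06  1.18 -0.1   0.94  0.38]
lever 0.770548445624433 0.11791747212922232
0.871 [-0.0107 -0.0056  0.0001]
0.971 [-0.0194 -0.0138 -0.    ]
1.071 [-0.0273 -0.0229 -0.    ]
1.171 [-0.0342 -0.0327  0.    ]
1.271 [-0.0401 -0.0432  0.0001]
```

Call:
step_arm:
  steps: [0.015, -0.01, -0.0065, 0, 0, 0.015, -0.009, -0.008, 0, 0, 0.015, -0.008, -0.009, 0, 0, 0.015, -0.007, -0.01, 0, 0, 0.015, 0, 0, 0, 0]

```text
clock: 15.75
eef_pos: [0.5743, -0.3071, 0.0943]
orientation: [-0.025, 0.734, 0.679, 0.006]
ft_force: [2.6, 3.1, -2.7]
width: 0.0224
```

```bash
python3 l.py; python3 - <<'E'
from hd import *
c=read_camera('side');cv2.imwrite('pics/s16.png',cv2.resize(c['img'][240:460,300:520,::-1],None,fx=2.7,fy=2.7,interpolation=2))
E
```

```text
t 15.75 pos [ 0.5743 -0.3071  0.0943] tx [0.078 0.996 0.043] ty [ 0.997 -0.077 -0.028] tz [-0.025  0.045 -0.999] F [ 2.6  3.1 -2.7] w 0.0224 q [ 0.44  1.03  0.05  1.27 -0.09  0.88  0.44]
lever 1.1717830492400982 0.11746717752784305
1.272 [-0.008  -0.0091  0.0002]
1.372 [-0.0128 -0.0201  0.0003]
1.472 [-0.0164 -0.0315  0.0005]
1.572 [-0.0189 -0.0433  0.0007]
1.672 [-0.0203 -0.0552  0.001 ]
```

View pics/s16.png

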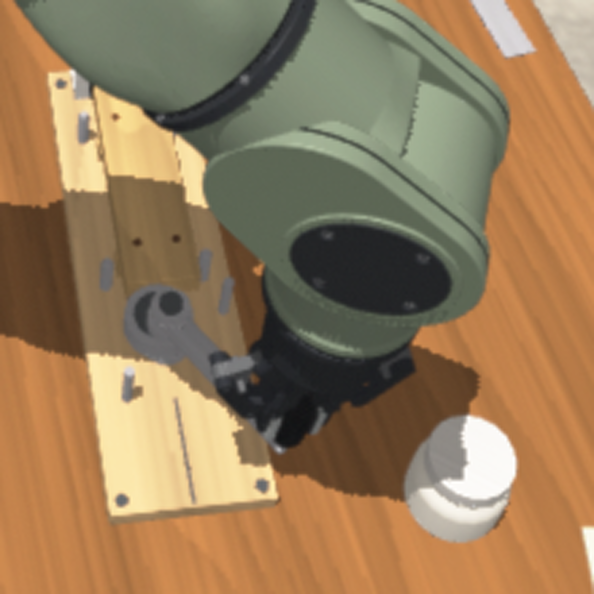

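Call:
step_arm:
  steps: [0.015, -0.006, -0.0098, 0, 0, 0.015, -0.005, -0.0107, 0, 0, 0.015, -0.0038, -0.0113, 0, 0, 0.015, 0, 0, 0, 0]

```text
clock: 16.13
eef_pos: [0.5448, -0.3177, 0.0943]
orientation: [-0.022, 0.732, 0.68, 0.009]
ft_force: [3.7, 3.4, -3.7]
width: 0.0225
```

```bash
python3 l.py
```

```text
t 16.1333 pos [ 0.5448 -0.3177  0.0943] tx [0.074 0.996 0.043] ty [ 0.997 -0.073 -0.021] tz [-0.018  0.044 -0.999] F [ 3.7  3.4 -3.7] w 0.0225 q [ 0.47  1.    0.04  1.37 -0.09  0.81  0.48]
lever 1.4400143472696194 0.11738309075287089
1.54 [-0.0053 -0.0109  0.0003]
1.64 [-0.007  -0.0228  0.0005]
1.74 [-0.0074 -0.0348  0.0008]
1.84 [-0.0067 -0.0467  0.001 ]
1.94 [-0.0048 -0.0586  0.0014]
```

Call:
step_arm:
  steps: [0.015, -0.003, -0.0113, 0, 0, 0.015, -0.0018, -0.0115, 0, 0, 0.015, 0, 0, 0, 0]

```text
clock: 16.38
eef_pos: [0.5238, -0.3204, 0.0943]
orientation: [-0.021, 0.732, 0.681, 0.009]
ft_force: [4.6, 0.2, -3.0]
width: 0.0224
```

```bash
python3 l.py
```

```text
t 16.3833 pos [ 0.5238 -0.3204  0.0943] tx [0.072 0.997 0.042] ty [ 0.997 -0.071 -0.017] tz [-0.014  0.043 -0.999] F [ 4.6  0.2 -3. ] w 0.0224 q [ 0.5   0.98  0.03  1.44 -0.08  0.75  0.5 ]
lever 1.6202276713298576 0.11743739330018353
1.72 [-0.0032 -0.0117  0.0004]
1.82 [-0.0027 -0.0237  0.0006]
1.92 [-0.001  -0.0355  0.0009]
2.02 [ 0.0019 -0.0472  0.0012]
2.12 [ 0.006  -0.0585  0.0016]
```

Call:
step_arm:
  steps: [0.015, -0.0007, -0.008, 0, 0, 0.015, 0, -0.006, 0, 0, 0.015, 0, 0, 0, 0]

```text
clock: 16.63
eef_pos: [0.5124, -0.3202, 0.0943]
orientation: [-0.019, 0.731, 0.682, 0.01]
ft_force: [4.6, -0.4, -3.3]
width: 0.0223
```

```bash
python3 l.py;python3 m.py 17; python3 - <<'E'
from hd import *
c=read_camera('side');cv2.imwrite('pics/s17b.png',cv2.resize(c['img'][240:460,300:520,::-1],None,fx=2.7,fy=2.7,interpolation=2))
E
```

```text
t 16.6333 pos [ 0.5124 -0.3202  0.0943] tx [0.07  0.997 0.04 ] ty [ 0.997 -0.07  -0.014] tz [-0.011  0.041 -0.999] F [ 4.6 -0.4 -3.3] w 0.0223 q [ 0.51  0.97  0.03  1.49 -0.08  0.72  0.51]
lever 1.717125951187853 0.11750349579084725
1.817 [-0.002  -0.012   0.0004]
1.917 [-0.0003 -0.0238  0.0006]
2.017 [ 0.0026 -0.0355  0.0009]
2.117 [ 0.0066 -0.0468  0.0012]
2.217 [ 0.0118 -0.0576  0.0016]
t 16.6333 pos [ 0.5124 -0.3202  0.0943] tx [0.07  0.997 0.04 ] ty [ 0.997 -0.07  -0.014] tz [-0.011  0.041 -0.999] F [ 4.6 -0.4 -3.3] w 0.0223 q [ 0.51  0.97  0.03  1.49 -0.08  0.72  0.51]
tx ang 85.96634498497473
[ 0.2422324   0.00316196 -0.03609331]
```

View pics/w17.png

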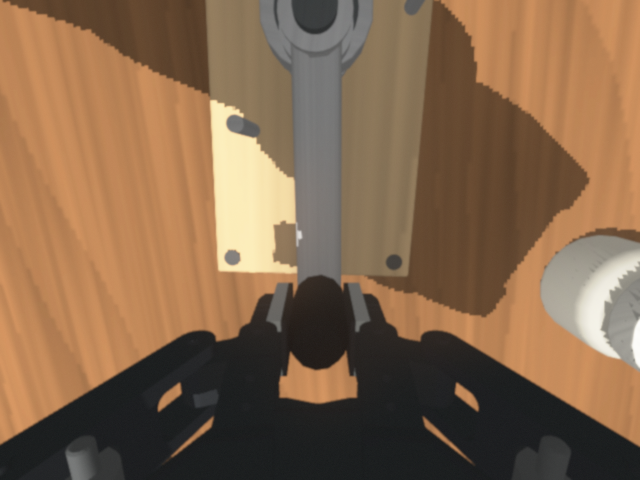

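View pics/s17b.png

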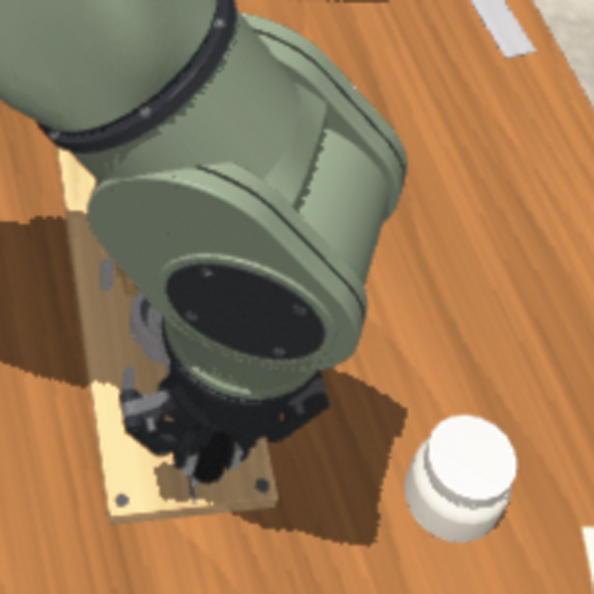

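```bash
python3 - <<'E'
from hd import *
s,R=st()
c=wristE(read_camera('wrist'),s);im=c['img']
cv2.imwrite('pics/z18.png',cv2.resize(im[0:290,200:445,::-1],None,fx=2.05,fy=2.05,interpolation=2))
hsv=cv2.cvtColor(im,cv2.COLOR_RGB2HSV)
rows=[90,110,130,150,170,190,210]
mid=[]
for r in rows:
    g=(hsv[r,:,1]<60)&(np.arange(640)>270)&(np.arange(640)<370);x=np.where(g)[0];print(r,x.min(),x.max(),len(x));mid.append(((x.min()+x.max())/2,r))
P=cast(c,mid,.061);v=np.polyfit(P[:,1],P[:,0],1);print('bar ang',np.degrees(np.arctan2(1,v[0])))
S=cast(c,[(232,257),(394,262)],.020);d=S[1]-S[0];print('board from screws: x dir',np.degrees(np.arctan2(d[1],d[0]))+90,np.linalg.norm(d))
L=cast(c,[(207,20),(218,262)],.018);d=L[0]-L[1];print('left edge',np.degrees(np.arctan2(d[1],d[0])))
L=cast(c,[(433,20),(409,262)],.018);d=L[0]-L[1];print('right edge',np.degrees(np.arctan2(d[1],d[0])))
E
```

```text
t 16.7833 pos [ 0.513  -0.3202  0.0943] tx [0.07  0.997 0.04 ] ty [ 0.997 -0.069 -0.014] tz [-0.011  0.041 -0.999] F [ 5.3 -1.8 -4.7] w 0.0226 q [ 0.51  0.97  0.03  1.49 -0.08  0.72  0.51]
90 291 340 50
110 291 340 50
130 292 340 49
150 293 340 48
170 293 340 48
190 295 340 46
210 296 340 45
bar ang 87.22365290748493
board from screws: x dir 84.37793209260276 0.09967704556753997
left edge 84.56586671050198
right edge 84.14374944990668
```

View pics/z18.png

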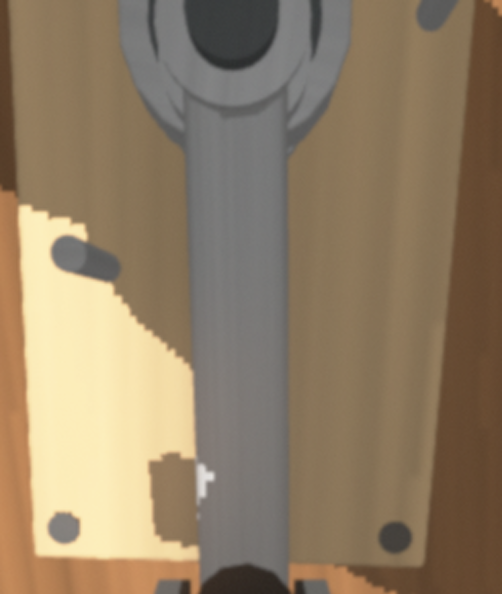

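Call:
step_arm:
  steps: [0.015, 0, -0.005, 0, 0, 0.015, 0, -0.0005, 0, 0]

```text
clock: 17.0
eef_pos: [0.5085, -0.3199, 0.0943]
orientation: [-0.018, 0.731, 0.682, 0.01]
ft_force: [4.6, -0.7, -3.7]
width: 0.0222
```

```bash
cat > ba.py <<'E'
from hd import *
s,R=st()
print('lever',lever(s['eef_pos'].copy()))
c=wristE(read_camera('wrist'),s);im=c['img'];cv2.imwrite('pics/w19.png',im[:,:,::-1])
hsv=cv2.cvtColor(im,cv2.COLOR_RGB2HSV)
mid=[]
for r in range(90,211,10):
    g=(hsv[r,:,1]<60)&(np.arange(640)>270)&(np.arange(640)<370);x=np.where(g)[0];mid.append(((x.min()+x.max())/2,r))
P=cast(c,mid,.061);v=np.polyfit(P[:,1],P[:,0],1);print('bar ang',np.degrees(np.arctan2(1,v[0])))
E
python3 ba.py
```

```text
t 17.0 pos [ 0.5085 -0.3199  0.0943] tx [0.069 0.997 0.039] ty [ 0.998 -0.069 -0.013] tz [-0.01   0.04  -0.999] F [ 4.6 -0.7 -3.7] w 0.0222 q [ 0.51  0.96  0.03  1.5  -0.08  0.71  0.52]
lever (np.float64(1.7507106913196953), np.float64(0.11748777783929006))
bar ang 85.00520747064029
```

View pics/w19.png

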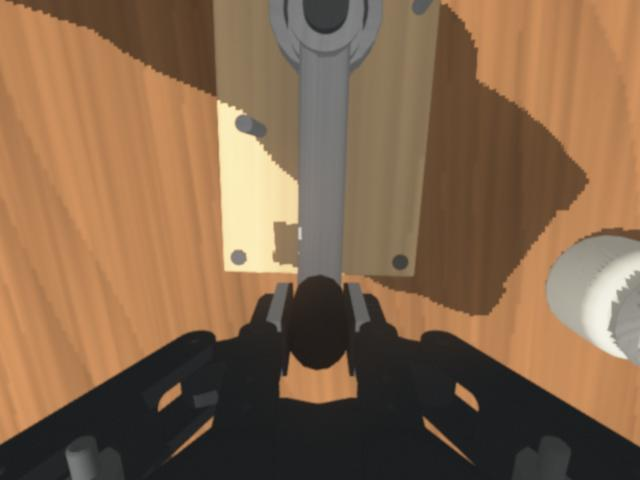

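```bash
python3 - <<'E'
from hd import *
d=read_camera('scene');cv2.imwrite('pics/sc20.png',cv2.resize(d['img'][200:360,150:350,::-1],None,fx=3.7,fy=3.7,interpolation=2))
d=read_camera('side');cv2.imwrite('pics/si20.png',d['img'][:,:,::-1])
s,R=st();print(lever(s['eef_pos'].copy()))
E
```

```text
t 17.15 pos [ 0.5089 -0.3199  0.0943] tx [0.069 0.997 0.039] ty [ 0.998 -0.069 -0.012] tz [-0.01   0.04  -0.999] F [ 4.7 -1.6 -3.4] w 0.0228 q [ 0.51  0.96  0.03  1.5  -0.08  0.71  0.52]
(np.float64(1.7473137255184252), np.float64(0.11746673190912628))
```

View pics/sc20.png

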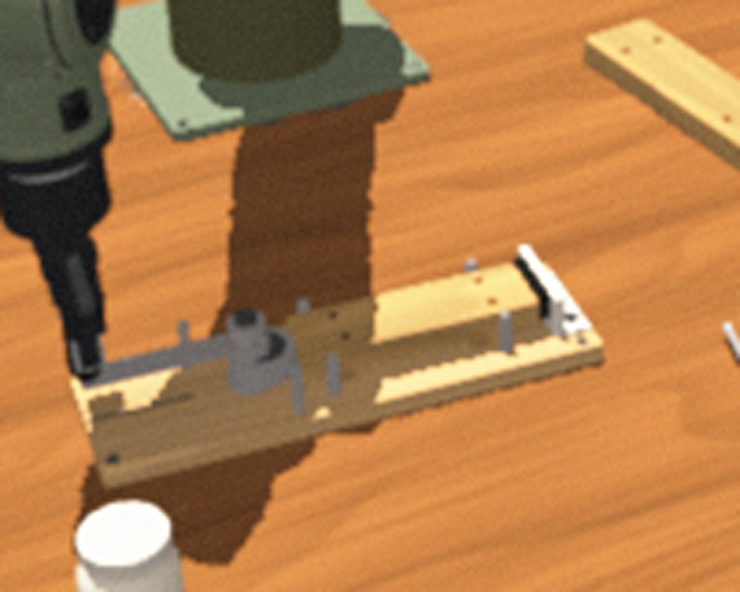

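View pics/si20.png

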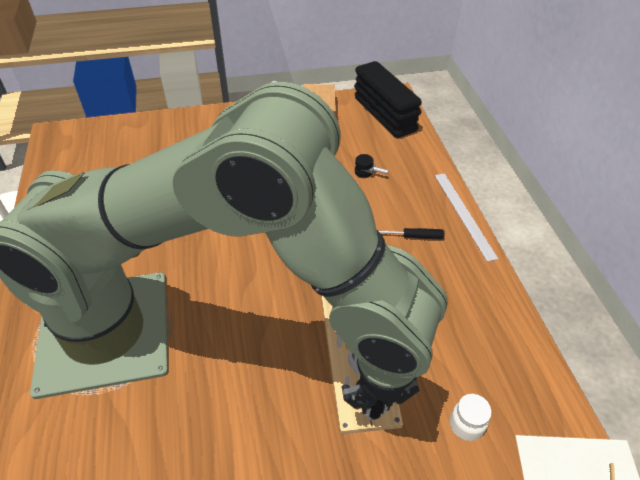

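Call:
step_arm:
  steps: [0.015, 0, -0.002, 0, 0]

```text
clock: 17.23
eef_pos: [0.5074, -0.3198, 0.0943]
orientation: [-0.018, 0.731, 0.682, 0.01]
ft_force: [4.2, -1.8, -4.1]
width: 0.0222
```

```bash
python3 - <<'E'
from hd import *
for i in range(6):
    s=sense();print(s['clock'],s['eef_pos'].round(5),lever(s['eef_pos'].copy()),s['ft_force'].round(1));read_camera('wrist');read_camera('wrist')
E
python3 ba.py
```

```text
17.2333 [ 0.50744 -0.31981  0.0943 ] (np.float64(1.759729442012883), np.float64(0.1174870805248308)) [ 4.2 -1.8 -4.1]
17.3333 [ 0.50706 -0.3198   0.09434] (np.float64(1.7629324349763007), np.float64(0.1175171884717287)) [ 3.6 -1.7 -5.2]
17.4333 [ 0.50708 -0.31978  0.09433] (np.float64(1.7627886209823778), np.float64(0.11750098180394525)) [ 4.1 -2.  -4.2]
17.5333 [ 0.50705 -0.31978  0.09433] (np.float64(1.7630314334571053), np.float64(0.11749994179612358)) [ 4.8 -0.8 -4. ]
17.6333 [ 0.50702 -0.31978  0.09431] (np.float64(1.7632730234249772), np.float64(0.1175071062530026)) [ 4.5 -0.3 -4.6]
17.7333 [ 0.50698 -0.31977  0.09433] (np.float64(1.7636345649800724), np.float64(0.11750325391653536)) [ 4.7 -0.8 -4.7]
t 17.8333 pos [ 0.5069 -0.3198  0.0943] tx [0.069 0.997 0.039] ty [ 0.998 -0.069 -0.012] tz [-0.009  0.04  -0.999] F [ 5.1 -1.2 -4.2] w 0.0222 q [ 0.51  0.96  0.03  1.51 -0.08  0.7   0.52]
lever (np.float64(1.7639459204161119), np.float64(0.11750590917903918))
bar ang 84.19327356570582
```

```bash
python3 -c "
from station import *
print(job_done())"
```

```text
the job is handed in; nothing more can be done
None
```

The core is clamped in the jig, and I handed the job in while still holding the lever at its highest lift. It took about 18 s of the 53 s allowed.

- **Core:** I gripped the smaller beech block, set it on the rails between the four pins and let it go. In the last scene picture it sits against the fence rubber with the cam ring behind it.
- **Lever:** I pinched the handle and led it round. The bar measured 84.2° and the board axis 84.1–84.8°, depending on the measurement. The tool position gave a cam angle of about 1.763 rad against the 1.745 target. It held steady for the last 0.5 s, with about 5 N of spring force.
- **Bystanders:** the screwdriver, castor and jar look unmoved in the last pictures.

**Checks that disagreed or came close:**
- While seating the core, I pressed too far and the wrist force reading briefly reached 109.5 N, below the 120 N limit. The next reading was back to normal.
- The tool tilted by up to about 3° as the moves went on.
- The handle's radius measured 117.5 mm, not 120 mm, so my estimate of the pivot position is probably 2–3 mm off.

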